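Torque the clamp screw of a phone bonding press with a click wrench

ROBOT

A 7-joint arm with a two-finger parallel gripper is mounted at the origin on a cart in front of the work surface, level with it; the furniture and walls round the work are solid. World frame = base frame: x ahead of the robot, y to its left, z up, the work surface at z = 0. Lengths are in m, angles in rad, forces in N, time in s.
With the tool pointing down it reaches from about 0.35 to 0.775 m from the base axis. Payload 3.1 kg.
Tool frame: the origin (TCP) lies at the very end of the fingers, on their centre line; the grasp point (between the pads) lies 19 mm behind it; z points along the fingers, y is the line along which they close (so a half turn about z gives the same grasp; the last joint's range is limited). The gripper opens to 85 mm and grips with 20 to 120 N. Pads are 22 mm wide; open, the fingers measure 114 mm over their backs; the gripper's body (76 mm by 85 mm) begins 54 mm behind the grasp point. The pads swing forward as they close: fully open they stand 13 mm farther back than shut.
Start: joints at [1.066, 0.311, 0.014, 1.512, -0.004, 1.319, -0.027], TCP at [0.246, -0.492, 0.231] pointing down, gripper open.
Joint ranges: [-2.7, 2.7], [-0.3, 1.91], [-1.27, 1.3], [0.12, 2.57], [-1.44, 4.58], [0.2, 2.03], [-3.05, 3.05]. Speed limits (rad/s): [2.79, 2.79, 3.14, 3.14, 3.14, 3.14, 3.14].

INTERFACE

Orientations are given as a unit quaternion [w, x, y, z].
In Python, from rig import read_state, capture, finish_job gives the robot as it stands.
- The arm moves only by the tool send_rows, never from a script. Its argument "moves" is a list of rows, each an object with "translation": the shift along the world's x, y, z in m, a list of three; "twist": the turn, a rotation vector about the world's x, y, z in degrees, a list of three. A call has exactly 8 rows; each row shifts and turns the commanded pose from where the row before left it; what a row does not reach is not made up. A row lasts 1/12 s, in which the tool goes at most 41.7 mm and 7.16 degrees, less where a joint would pass 70% of its speed; a pose out of reach is approached as far as the arm can. A call is refused whole if a number of a shift passes 0.0417 or a number of a turn 7.16, either way. A call with a gripper value outside its range is refused whole. "grip" is the closure in counts, from 0 (fully open) to 255 (shut), set as the call begins (left out, the last holds). The fingers move at their own pace and stop on an object; "newtons" is the grip in N (left out, the last holds). Time passes only in rows, so rows that do not move let the fingers close, or fill a call up. It gives the time, the measured TCP pose, the force, the opening and the grip force at its end, in the units of the state.
- read_state(): the state, without advancing time (a new reading comes with each control period).
- capture(name): name is "side" or "top"; returns a dict with "color" (384x512x3 uint8, red, green, blue), "depth" (384x512 float32, m along the optical axis (not along the pixel's ray), 0 where there is no reading), "fx", "fy", "cx", "cy" (pixels), "cam_to_world" (4x4, takes a point from camera to world coordinates). Camera axes: x right, y down, z forward; pixel columns grow to the right and rows downward; lengths in m; the calibration is good to about 2 mm. A picture is of the moment at which its call begins.
- finish_job(): hands the job in; it is judged then, once.
The state is a dict: "clock": time; "joint_positions": joint angles; "joint_velocities": joint speeds; "joint_efforts": joint torques, N m; "tool_pos": TCP position; "orientation": TCP orientation; "force": force on the tool from outside, world axes, zero at the start; "torque": the same for the moment, N m; "gripper_width": finger opening in m; "grip_force": force on a finger pad.
Only numpy, scipy, OpenCV 4.12 (cv2) and the standard library are available. Lean on these libraries where they do the work, as an engineer would, in place of code of your own. Each camera call takes 0.05 s, during which the arm holds its last target. There are 200 camera calls.

TASK

The phone's back glass has been glued and stands in the bonding press with the clamp screw only finger-tight. Take the click wrench from its tray, push its socket fully down over the square head of the clamp screw and turn it clockwise (seen from above) until the handle just gives way at its click joint, then stop at once: forcing it on past the click would crack the glass. Then lift the wrench off, lay it back flat in its tray and let go, leaving the screw tight and everything else on the desk where it is.

Things in the scene. Friction and masses are not known exactly. Their poses are not given: they have to be found in the camera images.
- press: Phone bonding press, fixed to the desk: aluminium base plate 176 x 124 mm, a phone lying on it, a pressure plate on the phone, and a crossbar (128 mm along the press's y, 34 mm wide, top 61 mm above the desk, with a nut on each end up to 74 mm above the desk, 51 mm either side of the middle). The clamp screw stands upright through the middle of the crossbar. Origin: middle of the underside of the base; x along the phone's length, z up.
- screw_top (a point): Middle of the top face of the clamp screw's steel square head, 86.5 mm above the desk. The head is 20 mm across the flats and stands 16 mm above a round collar 31 mm in diameter; its top 2.5 mm is chamfered to 16 mm square. x and y are square to the flats (so the head looks the same every 90 degrees), z up; the frame turns with the screw.
- clamp_screw (a joint): Turn of the clamp screw in rad, growing as it is tightened (clockwise from above). It starts finger-tight, between 0.4 and 1.0 rad short of tight; until then it turns with about 0.3 N m (and back with as little), and then it stops hard. It stays where it is left.
- press_nut (a joint): Wind-up in rad of the press's hexagonal nut, which holds the screw and sits in a stiff rubber bush in the crossbar: it turns clockwise with the torque on the screw (25 N m per rad) and springs back. About 0.035 when the wrench breaks.
- wrench_grip (a point): Middle of the click wrench's handle, half-way up, 110 mm from the socket's axis and close to the balance point: the place to grip. The wrench is about 0.3 kg, 215 mm long. It lies flat in the tray, socket mouth down. Black grip sleeve, flat-sided, 20 mm wide, 22 mm high, from 84 to 192 mm from the socket axis; its underside is level with the socket mouth. x points along the wrench from the handle to the head, z up (mouth down).
- socket (a point): Middle of the mouth (lower end) of the wrench's socket. The head is a steel cylinder 39 mm in diameter and 22 mm high, with a square hole 21 mm across and 14 mm deep, open downward; the sides of the hole are parallel and square to the handle. When fully seated the roof of the hole rests on the screw's top, so that the mouth is 14 mm below the top of the screw. The frame turns with the head; x points away from the handle, z up (out of the closed side).
- click_head (a joint): Breakaway joint of the click wrench in rad: an upright pivot 31 mm from the socket axis, between head and handle. Held at 0 by a preloaded spring; when the handle is driven clockwise against a tight screw it gives way at about 0.65 N m at the pivot (about 8 N sideways at the grip point), then yields with little more force up to a stop at 0.22; past the stop all force goes into the screw. It springs back to 0 when unloaded.
- tray: Grey open tool tray fixed to the desk, 262 x 130 mm outside, 15 mm high, walls 4 mm thick, floor top 4 mm above the desk. Origin: middle of the underside; x along its length, z up. A tall basket stands on a trolley on the near left of the tray (the arm starts above it), and another on the desk at the near right of the press: keep the arm and the wrench handle above or clear of both.
- glue_1: Small black glue bottle, 25 mm in diameter, 66 mm high, upright; bystander. Origin at the middle of its underside.
- suction_cup: Red suction cup with a ring on top, 45 mm in diameter, 50 mm high; bystander. Origin at the middle of its underside.
- earbud_case: White earbud case, 46 x 56 x 24 mm; bystander. Origin at the middle of its underside.
- pin_tin: Shallow round grey metal tin, 63 mm in diameter, 16 mm high; bystander. Origin at the middle of its underside.
- tweezers: Steel tweezers, 123 x 15 x 9 mm, lying along x; bystander. Origin at the middle of the underside.
- spudger_1: Black nylon pry stick, 145 x 9 x 8 mm, lying along x; bystander. Origin at the middle of the underside.

How it is judged:
On the way, in this order (a step that is already met when the one before it is completed fails the run):
1. the socket is fully seated over the screw's square head (horizontal distance between socket and screw_top below 0.003 m and z of socket in the frame of screw_top below -0.0105 m and angle between socket's own z axis and vertical below 0.14 rad), for 0.1 s.
2. the seated wrench has broken at its click joint with the screw tight (value of joint click_head above 0.05 rad and value of joint clamp_screw above 0.93 rad and horizontal distance between socket and screw_top below 0.004 m and z of socket in the frame of screw_top below -0.008 m), for 0.05 s.
At the end, for the whole second after the job is handed in: Clamp screw still tight (joint above 0.85 rad; tight is 0.95), click joint back below 0.03 rad, and the wrench lying flat, mouth down, on the tray floor inside its walls (tilt under 0.08 rad, grip point under 19 mm and socket mouth under 9 mm above the tray underside) (value of joint clamp_screw above 0.85 rad and value of joint click_head below 0.03 rad and x of wrench_grip in the frame of tray between -0.115 and 0.115 m and y of wrench_grip in the frame of tray between -0.055 and 0.055 m and z of wrench_grip in the frame of tray below 0.019 m and x of socket in the frame of tray between -0.12 and 0.12 m and y of socket in the frame of tray between -0.055 and 0.055 m and z of socket in the frame of tray below 0.009 m and angle between wrench_grip's own z axis and vertical below 0.08 rad); the robot touches nothing.
It fails at once if the clamp screw is over-tightened, about twice the click torque (1.8 N m, nut wound up over 0.072 rad) (value of joint press_nut above 0.072 rad).
It fails at once if a bystander is pushed more than 25 mm from its place (distance of any of glue_1, suction_cup, earbud_case, pin_tin, tweezers, spudger_1 from where it was at the start of the episode above 0.025 m).
It also fails if it takes over 72 s, if anything falls off the work surface, if the arm or the gripper's body presses on something with over 40 N, if the wrist force passes 120 N, or if a joint passes its speed limit or range.

## Working session

There is one attempt and no reset: what is moved stays moved. The work goes in short steps, Python scripts to look and compute and a tool call to move; the robot and the scene stay as the last step left them, time stands still between calls to the robot, and variables do not carry over. Pictures are saved under pics/ and viewed, at most 10 in all, crops included, and the job is handed in when it is done.

Besides the shell and the picture viewer there is one more tool, called after "Call:" by a JSON object that holds its "method" and its "body". send_rows: Moves the arm, as the interface text tells. Its arguments: {"type":"object","properties":{"moves":{"type":"array","items":{"type":"object","properties":{"translation":{"type":"array","items":{"type":"number"}},"twist":{"type":"array","items":{"type":"number"}}}}},"grip":{"type":"number"},"newtons":{"type":"number"}},"required":["moves"]}

```bash
mkdir -p pics; ls; cat > h.py <<'E'
import numpy as np, cv2, pickle
from rig import read_state, capture, finish_job
def snap(n,f):
    c=capture(n); pickle.dump(c,open(f'pics/{f}.pkl','wb')); cv2.imwrite(f'pics/{f}.png',c['color'][:,:,::-1]); return c
def load(f): return pickle.load(open(f'pics/{f}.pkl','rb'))
def ray(c,u,v,z):
    T=c['cam_to_world']; d=T[:3,:3]@np.array([(u-c['cx'])/c['fx'],(v-c['cy'])/c['fy'],1]); o=T[:3,3]
    return o+d*(z-o[2])/d[2]
def cloud(c):
    v,u=np.mgrid[:c['depth'].shape[0],:c['depth'].shape[1]]; d=c['depth']
    P=np.stack([(u-c['cx'])/c['fx']*d,(v-c['cy'])/c['fy']*d,d],-1)
    T=c['cam_to_world']; return P@T[:3,:3].T+T[:3,3]
def proj(c,p):
    T=c['cam_to_world']; q=T[:3,:3].T@(np.array(p)-T[:3,3]); return c['cx']+c['fx']*q[0]/q[2], c['cy']+c['fy']*q[1]/q[2]
E
python3 - <<'E'
from h import *
for n in('top','side'):
    c=snap(n,n+'0'); print(n,c['fx'],c['cx'],c['cy'],c['cam_to_world'].round(3).tolist())
print(read_state())
a=cv2.imread('pics/top0.png');b=cv2.imread('pics/side0.png')
E
```

```text
pics
top 390.87232813175126 257.09658831310026 186.06106188955275 [[0.023, -0.998, 0.056, 0.549], [-1.0, -0.023, 0.002, -0.008], [-0.001, -0.056, -0.998, 0.915], [0.0, 0.0, 0.0, 1.0]]
side 358.0571083689557 259.31634399114796 188.98564610391654 [[-0.987, -0.07, 0.147, 0.47], [-0.162, 0.442, -0.882, 0.752], [-0.003, -0.894, -0.448, 0.47], [0.0, 0.0, 0.0, 1.0]]
{'clock': 0.1, 'joint_positions': array([ 1.06626412,  0.31167114,  0.01395925,  1.51287762, -0.00438524,
        1.31916709, -0.02722123]), 'joint_velocities': array([-0.00146376, -0.00376639,  0.00093454, -0.00458837,  0.00090453,
       -0.00118792,  0.00036161]), 'joint_efforts': array([ 5.52824222e-04, -3.80856335e+01,  1.46608609e-01, -2.31240374e+01,
        1.23046068e-02,  8.19637411e-03, -2.51639801e-05]), 'tool_pos': array([ 0.24530766, -0.49155681,  0.23032334]), 'orientation': array([-1.00682216e-03,  9.73331588e-01,  2.29400361e-01, -2.84841774e-04]), 'force': array([-0.63041273, -0.04152138,  0.47417701]), 'torque': array([-0.0272744 ,  0.00360804,  0.00847457]), 'grip_force': 0.0, 'gripper_width': 0.0856607049158225}
```

View pics/top0.png

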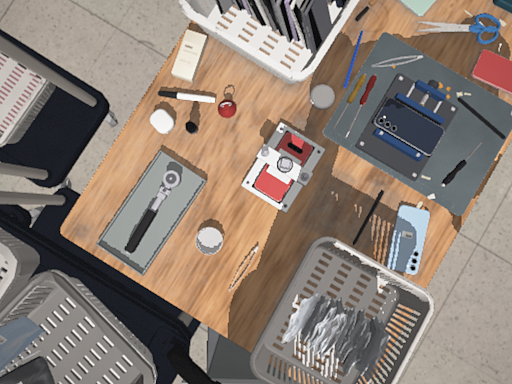

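View pics/side0.png

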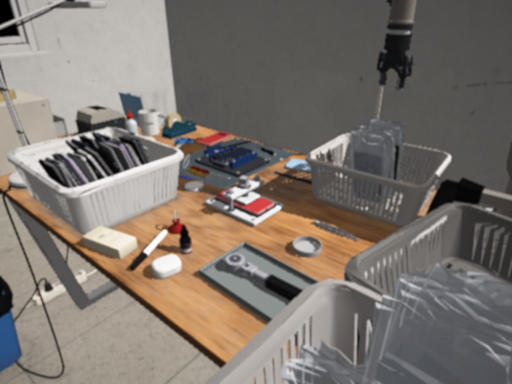

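The top view shows the tray with the wrench (head at about (170,180), handle to (135,245)), and the press with its screw near (285,163). In the side view the tray is at (265,285) and the screw near (240,185).

```bash
python3 - <<'E'
from h import *
c=load('top0'); a=cv2.imread('pics/top0.png')
A=cv2.resize(a[145:275,90:215],None,fx=4.4,fy=4.4,interpolation=cv2.INTER_CUBIC)[:, :]
B=cv2.resize(a[115:215,235:335],None,fx=4,fy=4,interpolation=cv2.INTER_CUBIC)
A=cv2.resize(A,(400,416)); o=np.zeros((416,800,3),np.uint8); o[:,:400]=A; o[:400,400:]=B
cv2.imwrite('pics/crop0.png',o)
P=cloud(c)
for u,v in[(170,180),(172,170),(140,230),(150,210),(285,163),(290,150),(272,180)]: print(u,v,P[v,u].round(4))
# heights
z=P[:,:,2]
m=(z>0.075)&(z<0.1); m[:, :235]=0;m[:,335:]=0;m[:115]=0;m[215:]=0
print('screw top px', np.argwhere(m)[:,::-1].mean(0), P[m].mean(0), m.sum(), P[m].min(0),P[m].max(0))
E
```

```text
170 180 [0.608  0.1923 0.0301]
172 170 [0.6331 0.1938 0.0063]
140 230 [0.4931 0.2577 0.0239]
150 210 [0.5389 0.2362 0.0259]
285 163 [ 0.6461 -0.0641  0.0872]
290 150 [ 0.684  -0.0794  0.0227]
272 180 [ 0.6138 -0.0394  0.0249]
screw top px [285.09473684 163.57894737] [ 0.64509992 -0.06442434  0.08546038] 95 [ 0.62033226 -0.10845696  0.07570938] [ 0.67264297 -0.02116214  0.0893279 ]
```

View pics/crop0.png

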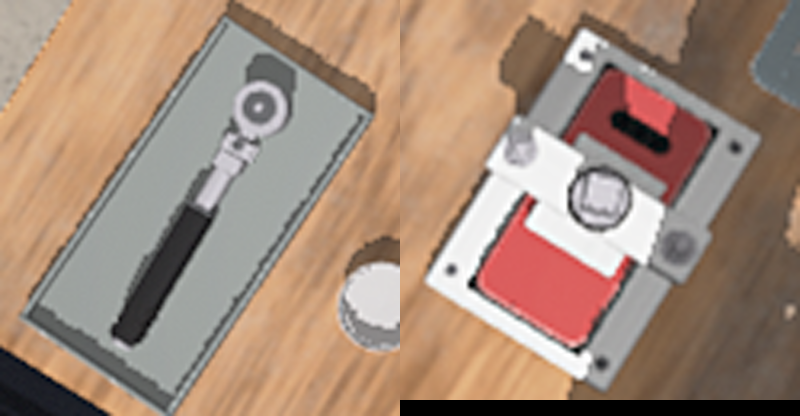

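The crops show the socket's ring at px (171.6,178.4), the handle end near (129,251), and the screw's square head at about (286.5,163), lying nearly parallel to the image axes. Next I'll measure angles and obstacles.

```bash
python3 - <<'E'
from h import *
c=load('top0'); a=c['color']; P=cloud(c); z=P[:,:,2]
hsv=cv2.cvtColor(a,cv2.COLOR_RGB2HSV)
# black sleeve
m=((a.max(2)<60)&(z>0.012)&(z<0.035)).astype(np.uint8); m[:,:110]=0;m[:,200:]=0;m[:190]=0;m[262:]=0
n,l,s,ce=cv2.connectedComponentsWithStats(m); k=1+s[1:,4].argmax(); m=(l==k).astype(np.uint8)
r=cv2.minAreaRect(np.argwhere(m)[:,::-1].astype(np.float32)); print('sleeve',r, s[k])
box=np.array([ray(c,*p,0.026) for p in cv2.boxPoints(r)]); print(box.round(4))
g=ray(c,*r[0],.026); print('sleeve centre',g)
h=ray(c,171.6,178.4,.026); print('head eye',h)
m2=(z>0.021)&(z<0.034); m2[:,:155]=0;m2[:,190:]=0;m2[:162]=0;m2[196:]=0
q=P[m2]; d=(h-g)[:2]; L=np.hypot(*d); print('dist',L,'ang handle->head',np.degrees(np.arctan2(d[1],d[0])), 'head z',np.percentile(q[:,2],[50,90]))
# grey tray corners from z/colour
# screw square
roi=cv2.cvtColor(a,cv2.COLOR_RGB2GRAY)[150:178,272:300]
print(roi[3:24,3:27])
for (x0,x1,y0,y1) in[(.2,.55,-.4,.05),(.55,.8,-.2,.15),(.2,.6,.1,.5)]:
    s=(z>0.055)&(z<.4)&(P[:,:,0]>x0)&(P[:,:,0]<x1)&(P[:,:,1]>y0)&(P[:,:,1]<y1)
    p=P[s]; 
    if len(p): print((x0,y0),p.min(0).round(3),p.max(0).round(3), 'max x pt',p[p[:,0].argmax()].round(3),'max y pt',p[p[:,1].argmax()].round(3))
E
```

```text
sleeve ((139.9025421142578, 230.84837341308594), (9.404661178588867, 46.485897064208984), 30.699722290039062) [125 210  31  43 421]
[[0.451  0.2915 0.026 ]
 [0.5423 0.2415 0.026 ]
 [0.5319 0.2227 0.026 ]
 [0.4407 0.2728 0.026 ]]
sleeve centre [0.49132494 0.25719109 0.026     ]
head eye [0.61200954 0.18967555 0.026     ]
dist 0.1382863697913702 ang handle->head -29.22430446312737 head z [0.0260137  0.02849634]
[[242 244 247 244 224 182 152 155 160 158 157 159 157 144 118  83  73  76
   80  81  83  86  80  61]
 [241 242 243 246 251 231 148 151 153 151 157 159 159 164 160 128  99  79
   74  78  80  80  83  81]
 [240 241 242 246 248 213 156 160 157 156 154 153 161 159 161 160 143 122
   93  72  76  78  80  82]
 [240 240 243 243 213 159 156 133 126 126 104 104 134 155 165 163 161 154
  139 116  80  75  78  80]
 [241 241 245 234 140 131 107  59  52  61  76  82  94 108 135 154 158 156
  160 154 125  94  70  76]
 [242 243 250 238  93  69  67 124 176 148 124 106 100  70  80 115 151 156
  153 157 157 143 112  85]
 [243 247 251 194  66 123 107 175 231 202 180 170 163 150 119  70 107 141
  155 1
[... 1073 characters left out ...]
04 208 204 172 110 165 245 249
  244 242 242 241 241 245]
 [241 242 244 246 231 172  81  76 117 122 122 119 125 114 162 245 250 244
  243 242 243 242 243 248]
 [241 240 240 243 249 246 200 140 121 121  91 143 202 216 241 250 245 243
  242 242 242 243 245 245]
 [241 240 240 240 242 245 246 237 226 217 205 243 255 250 246 244 243 243
  242 242 242 243 247 236]]
(0.2, -0.4) [ 0.2   -0.365  0.055] [0.494 0.    0.21 ] max x pt [ 0.494 -0.149  0.123] max y pt [0.246 0.    0.111]
(0.55, -0.2) [ 0.6   -0.126  0.055] [0.737 0.15  0.089] max x pt [0.737 0.149 0.055] max y pt [0.726 0.15  0.061]
(0.2, 0.1) [0.2   0.1   0.055] [0.483 0.5   0.209] max x pt [0.483 0.493 0.055] max y pt [0.469 0.5   0.072]
```

Call:
{"method": "send_rows", "body": {"moves": [{"translation": [0, 0, 0.04], "twist": [0, 0, 0]}, {"translation": [0, 0, 0.04], "twist": [0, 0, 0]}, {"translation": [0.03, 0.034, 0], "twist": [0, 0, 6.9]}, {"translation": [0.03, 0.034, 0], "twist": [0, 0, 6.9]}, {"translation": [0.03, 0.034, 0], "twist": [0, 0, 6.9]}, {"translation": [0.03, 0.034, 0], "twist": [0, 0, 6.9]}, {"translation": [0.03, 0.034, 0], "twist": [0, 0, 6.9]}, {"translation": [0.03, 0.034, 0], "twist": [0, 0, 6.9]}], "grip": 110, "newtons": 80}}

```text
clock: 0.77
tool_pos: [0.4116, -0.3028, 0.311]
orientation: [-0.0, 0.828, 0.561, -0.0]
force: [0.9, -0.3, 0.4]
gripper_width: 0.0482
grip_force: 0.0
```

Call:
{"method": "send_rows", "body": {"moves": [{"translation": [0.006, 0.038, 0], "twist": [0, 0, 6.9]}, {"translation": [0.006, 0.038, 0], "twist": [0, 0, 6.9]}, {"translation": [0.006, 0.038, 0], "twist": [0, 0, 6.9]}, {"translation": [0.006, 0.038, 0], "twist": [0, 0, 6.9]}, {"translation": [0.006, 0.038, 0], "twist": [0, 0, 6.9]}, {"translation": [0.006, 0.038, 0], "twist": [0, 0, 6.9]}, {"translation": [0.006, 0.038, 0], "twist": [0, 0, 6.9]}, {"translation": [0.006, 0.038, 0], "twist": [0, 0, 6.9]}]}}

```text
clock: 1.43
tool_pos: [0.4586, 0.001, 0.3111]
orientation: [-0.0, 0.474, 0.881, -0.0]
force: [0.7, -0.5, 0.4]
gripper_width: 0.0484
grip_force: 0.0
```

```bash
python3 - <<'E'
from h import *
c=load('top0'); a=c['color']; s=8
g=cv2.cvtColor(a,cv2.COLOR_RGB2GRAY)[150:178,272:300]
G=cv2.resize(g,None,fx=s,fy=s,interpolation=cv2.INTER_CUBIC)
for t in(175,185,195,200):
    m=(G>t).astype(np.uint8); n,l,st,ce=cv2.connectedComponentsWithStats(m)
    k=l[13*s,13*s]; p=np.argwhere(l==k)[:,::-1].astype(np.float32)
    r=cv2.minAreaRect(p); ctr=(np.array(r[0])+.5)/s-.5+[272,150]
    W=[ray(c,*((q+.5)/s-.5+[272,150]),.0865)[:2] for q in cv2.boxPoints(r)]
    e=[W[1]-W[0],W[2]-W[1]]
    print(t,ctr,ray(c,*ctr,.0865)[:2].round(4),[(round(float(np.hypot(*x)),4),round(float(np.degrees(np.arctan2(x[1],x[0]))%90),1)) for x in e])
# dark collar ring -> circle centre
m=(G<115).astype(np.uint8); cc,_=cv2.findContours(m,cv2.RETR_EXTERNAL,cv2.CHAIN_APPROX_NONE)
for q in cc:
    if len(q)>150:
        e=cv2.fitEllipse(q); ctr=(np.array(e[0])+.5)/s-.5+[272,150]; print('ring',e[1],ctr,ray(c,*ctr,.0705)[:2])
# crossbar direction: nut tops
P=cloud(c);z=P[:,:,2]
E
```

```text
175 [286.27451706 163.16009521] [ 0.6459 -0.0669] [(0.0179, 76.0), (0.0223, 76.0)]
185 [286.29411697 163.0735302 ] [ 0.6461 -0.0669] [(0.0175, 77.2), (0.0215, 77.2)]
195 [285.31327629 162.8006897 ] [ 0.6467 -0.0648] [(0.0167, 76.2), (0.0169, 76.2)]
200 [285.28612137 162.7765522 ] [ 0.6467 -0.0647] [(0.0164, 76.2), (0.0163, 76.2)]
ring (121.16587829589844, 123.1445083618164) [284.51978683 164.10418701] [ 0.64566028 -0.06423106]
ring (64.50712585449219, 143.05413818359375) [294.48623657 152.9710145 ] [ 0.67048568 -0.08542506]
```

Call:
{"method": "send_rows", "body": {"moves": [{"translation": [0.0085, 0.0378, 0], "twist": [0, 0, 6.9]}, {"translation": [0.0085, 0.0378, 0], "twist": [0, 0, 6.9]}, {"translation": [0.0085, 0.0378, 0], "twist": [0, 0, 6.9]}, {"translation": [0.0085, 0.0378, 0], "twist": [0, 0, 6.9]}, {"translation": [0.0085, 0.0378, 0], "twist": [0, 0, 0.3]}, {"translation": [0, 0.0376, 0], "twist": [0, 0, 0]}, {"translation": [0, 0, -0.04], "twist": [0, 0, 0]}, {"translation": [0, 0, -0.04], "twist": [0, 0, 0]}]}}

```text
clock: 2.1
tool_pos: [0.5015, 0.2318, 0.2324]
orientation: [0.002, 0.247, 0.969, 0.003]
force: [-0.0, 0.0, -0.5]
gripper_width: 0.049
grip_force: 0.0
```

Call:
{"method": "send_rows", "body": {"moves": [{"translation": [0, 0, -0.04], "twist": [0, 0, 0]}, {"translation": [0, 0, -0.03], "twist": [0, 0, 0]}, {"translation": [0, 0, -0.02], "twist": [0, 0, 0]}, {"translation": [0, 0, -0.01], "twist": [0, 0, 0]}, {"translation": [0, 0, 0], "twist": [0, 0, 0]}, {"translation": [0, 0, 0], "twist": [0, 0, 0]}, {"translation": [0, 0, 0], "twist": [0, 0, 0]}, {"translation": [0, 0, 0], "twist": [0, 0, 0]}]}}

```text
clock: 2.77
tool_pos: [0.5028, 0.2268, 0.1333]
orientation: [0.002, 0.25, 0.968, 0.001]
force: [1.0, 0.5, -0.3]
gripper_width: 0.0483
grip_force: 0.0
```

```bash
python3 - <<'E'
from h import *
c=snap('top','top1'); d=snap('side','side1')
a=cv2.resize(c['color'][130:290,80:240],(400,400),interpolation=2)
b=cv2.resize(d['color'][190:350,190:350],(400,400),interpolation=2)
cv2.imwrite('pics/v1.png',np.hstack([a,b])[:,:,::-1])
E
```

```text
(no output)
```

View pics/v1.png

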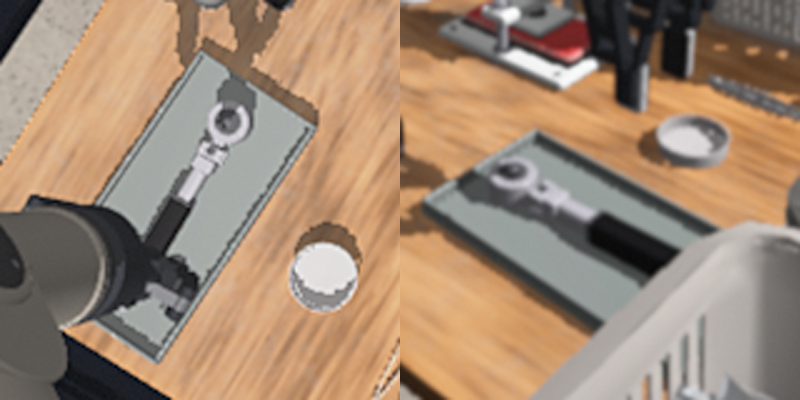

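The top crop (left) shows the gripper over the handle and the head visible at (228,122). The side crop shows the fingers in the air, with the tips at (630,105) and (675,75). The pose is 13–16 mm short of the target, because the rows clipped it.

```bash
python3 - <<'E'
from h import *
d=load('side1'); s=read_state(); print(proj(d,s['tool_pos']), proj(load('top1'),s['tool_pos']), s['tool_pos'], proj(d,[.516,.243,.015]))
E
```

```text
(np.float64(290.71743690660236), np.float64(227.39720867542664)) (np.float64(139.41097656384693), np.float64(228.72615184256938)) [0.50241666 0.22650916 0.13285998] (np.float64(280.2722365253383), np.float64(285.6981016425419))
```

Call:
{"method": "send_rows", "body": {"moves": [{"translation": [0.013, 0.016, -0.01], "twist": [0, 0, 0]}, {"translation": [0, 0, -0.02], "twist": [0, 0, 0]}, {"translation": [0, 0, -0.02], "twist": [0, 0, 0]}, {"translation": [0, 0, -0.01], "twist": [0, 0, 0]}, {"translation": [0, 0, 0], "twist": [0, 0, 0]}, {"translation": [0, 0, 0], "twist": [0, 0, 0]}, {"translation": [0, 0, 0], "twist": [0, 0, 0]}, {"translation": [0, 0, 0], "twist": [0, 0, 0]}]}}

```text
clock: 3.53
tool_pos: [0.5155, 0.2425, 0.0728]
orientation: [0.001, 0.25, 0.968, 0.001]
force: [0.2, 0.6, 0.2]
gripper_width: 0.0481
grip_force: 0.0
```

Call:
{"method": "send_rows", "body": {"moves": [{"translation": [0, 0, -0.025], "twist": [0, 0, 0]}, {"translation": [0, 0, -0.02], "twist": [0, 0, 0]}, {"translation": [0, 0, -0.01], "twist": [0, 0, 0]}, {"translation": [0, 0, -0.007], "twist": [0, 0, 0]}, {"translation": [0, 0, -0.003], "twist": [0, 0, 0]}, {"translation": [0, 0, 0], "twist": [0, 0, 0]}, {"translation": [0, 0, 0], "twist": [0, 0, 0]}, {"translation": [0, 0, 0], "twist": [0, 0, 0]}]}}

```text
clock: 4.2
tool_pos: [0.5153, 0.2426, 0.0074]
orientation: [0.001, 0.25, 0.968, 0.001]
force: [0.6, -0.9, -0.2]
gripper_width: 0.0486
grip_force: 0.0
```

Call:
{"method": "send_rows", "body": {"moves": [{"translation": [0, 0, 0], "twist": [0, 0, 0]}, {"translation": [0, 0, 0], "twist": [0, 0, 0]}, {"translation": [0, 0, 0], "twist": [0, 0, 0]}, {"translation": [0, 0, 0], "twist": [0, 0, 0]}, {"translation": [0, 0, 0], "twist": [0, 0, 0]}, {"translation": [0, 0, 0], "twist": [0, 0, 0]}, {"translation": [0, 0, 0], "twist": [0, 0, 0]}, {"translation": [0, 0, 0], "twist": [0, 0, 0]}], "grip": 255, "newtons": 80}}

```text
clock: 4.87
tool_pos: [0.5155, 0.243, 0.0076]
orientation: [0.001, 0.25, 0.968, 0.001]
force: [0.1, 0.0, 5.0]
gripper_width: 0.018
grip_force: 81.3
```

Call:
{"method": "send_rows", "body": {"moves": [{"translation": [0, 0, 0.01], "twist": [0, 0, 0]}, {"translation": [0, 0, 0.02], "twist": [0, 0, 0]}, {"translation": [0, 0, 0.03], "twist": [0, 0, 0]}, {"translation": [0, 0, 0.03], "twist": [0, 0, 0]}, {"translation": [0, 0, 0.03], "twist": [0, 0, 0]}, {"translation": [0, 0, 0.01], "twist": [0, 0, 0]}, {"translation": [0, 0, 0], "twist": [0, 0, 0]}, {"translation": [0, 0, 0], "twist": [0, 0, 0]}]}}

```text
clock: 5.53
tool_pos: [0.5137, 0.241, 0.1352]
orientation: [-0.001, 0.25, 0.968, -0.001]
force: [0.1, -0.8, -4.1]
gripper_width: 0.0182
grip_force: 80.4
```

Call:
{"method": "send_rows", "body": {"moves": [{"translation": [0.004, -0.03, 0], "twist": [0, 0, 0]}, {"translation": [0.004, -0.03, 0], "twist": [0, 0, 3.8]}, {"translation": [0.004, -0.03, 0], "twist": [0, 0, 3.8]}, {"translation": [0.004, -0.03, 0], "twist": [0, 0, 3.8]}, {"translation": [0.004, -0.03, 0], "twist": [0, 0, 3.8]}, {"translation": [0.004, -0.03, 0], "twist": [0, 0, 0]}, {"translation": [0, -0.03, 0], "twist": [0, 0, 0]}, {"translation": [0, -0.03, 0], "twist": [0, 0, 0]}]}}

```text
clock: 6.2
tool_pos: [0.536, -0.0003, 0.133]
orientation: [-0.003, 0.12, 0.993, -0.0]
force: [0.1, 0.4, -3.0]
gripper_width: 0.0183
grip_force: 80.3
```

Call:
{"method": "send_rows", "body": {"moves": [{"translation": [0, -0.02, 0], "twist": [0, 0, 0]}, {"translation": [0, -0.012, 0], "twist": [0, 0, 0]}, {"translation": [0, 0, 0], "twist": [0, 0, 0]}, {"translation": [0, 0, 0], "twist": [0, 0, 0]}, {"translation": [0, 0, 0], "twist": [0, 0, 0]}, {"translation": [0, 0, 0], "twist": [0, 0, 0]}, {"translation": [0, 0, 0], "twist": [0, 0, 0]}, {"translation": [0, 0, 0], "twist": [0, 0, 0]}]}}

```text
clock: 6.87
tool_pos: [0.5385, -0.0285, 0.1364]
orientation: [0.0, 0.119, 0.993, 0.0]
force: [-0.7, -0.1, -2.8]
gripper_width: 0.0182
grip_force: 80.3
```

```bash
python3 - <<'E'
from h import *
c=snap('top','top2'); d=snap('side','side2'); s=read_state(); print(s['tool_pos'],s['orientation'])
a=cv2.resize(c['color'][110:230,210:330],(400,400),interpolation=2)
b=cv2.resize(d['color'][100:260,170:330],(400,400),interpolation=2)
cv2.imwrite('pics/v2.png',np.hstack([a,b])[:,:,::-1])
P=cloud(c); z=P[:,:,2]; m=(abs(z-.148)<.012)&(P[:,:,0]>.6); 
print(m.sum(),P[m].min(0),P[m].max(0),P[m].mean(0), np.argwhere(m)[:,::-1].mean(0))
E
```

```text
[ 0.53854805 -0.02930409  0.13642752] [1.29483234e-04 1.19285971e-01 9.92859927e-01 7.23157227e-05]
1359 [ 0.60036625 -0.19769401  0.13600038] [0.97941654 0.15485364 0.15999959] [ 0.83721551 -0.06391244  0.14779872] [288.84400294  65.58130979]
```

View pics/v2.png

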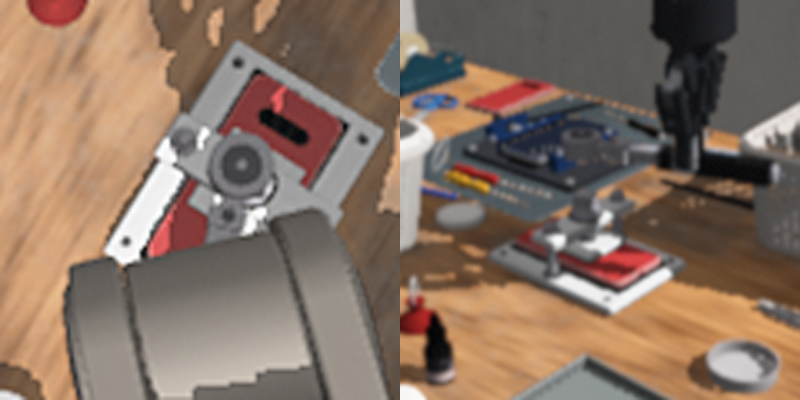

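Top crop: the socket head is visible at (242,167), just ahead of the screw. The side crop shows the wrench held level.

```bash
python3 - <<'E'
from h import *
c=load('top2'); s=read_state(); P=cloud(c)
R=P[150:172,270:296,2]; 
m=((R>.13)&(R<.17)).astype(np.uint8); print(np.percentile(R[m>0],[10,50,90]), m.sum())
for r in m: print(''.join('.#'[x] for x in r))
n,l,st,ce=cv2.connectedComponentsWithStats(m)
for u,v in [(282.6,160.1)]: print(ray(c,u,v,.1548))
print('predicted', s['tool_pos'], 2*np.degrees(np.arctan2(s['orientation'][2],s['orientation'][1])))
E
```

```text
[0.1521652  0.15486989 0.15684594] 336
..........#####...........
........##########........
......#############.......
.....###############......
.....################.....
....##################....
....##################....
...###################....
...####################...
...####################...
...####################...
...####################...
...###################....
...##############.####....
...###################....
....#################.....
....################......
.....###############......
......#############.......
.......##########.........
.......########...........
......#######.............
[ 0.64377329 -0.05467934  0.1548    ]
predicted [ 0.53854805 -0.02930409  0.13642752] 166.2982083922957
```

Call:
{"method": "send_rows", "body": {"moves": [{"translation": [0.002, -0.009, 0], "twist": [0, 0, 0]}, {"translation": [0, 0, -0.02], "twist": [0, 0, 0]}, {"translation": [0, 0, -0.01], "twist": [0, 0, 0]}, {"translation": [0, 0, 0], "twist": [0, 0, 0]}, {"translation": [0, 0, 0], "twist": [0, 0, 0]}, {"translation": [0, 0, 0], "twist": [0, 0, 0]}, {"translation": [0, 0, 0], "twist": [0, 0, 0]}, {"translation": [0, 0, 0], "twist": [0, 0, 0]}]}}

```text
clock: 7.63
tool_pos: [0.5411, -0.0389, 0.1071]
orientation: [0.001, 0.12, 0.993, 0.0]
force: [0.4, -0.3, -2.8]
gripper_width: 0.0184
grip_force: 80.2
```

```bash
python3 - <<'E'
from h import *
c=snap('top','top3'); s=read_state(); P=cloud(c); print(s['tool_pos'],s['force'])
zt=s['tool_pos'][2]-.0036+.022
R=P[148:178,265:305,2]; m=(abs(R-zt)<.008).astype(np.uint8)
for r in m: print(''.join('.#'[x] for x in r))
pts=np.argwhere(m[:18])[:,::-1]
cc,_=cv2.findContours(m,cv2.RETR_EXTERNAL,cv2.CHAIN_APPROX_NONE); q=max(cc,key=len); ctr,r=cv2.minEnclosingCircle(q[q[:,0,1]<16])
print(ctr,r, ray(c,ctr[0]+265,ctr[1]+148,zt), np.median(R[m>0]),zt)
E
```

```text
[ 0.54102686 -0.03893555  0.10704081] [ 0.94036015 -0.35759225 -3.63262201]
........................................
........................................
........................................
....................#####...............
.................##########.............
................############............
...............##############...........
..............################..........
..............#################.........
.............##################.........
.............##################.........
.............###################........
............####################........
............####################........
.............###################........
.............##.###############.........
.............##################.........
..............################..........
..............################..........
...............##.###########...........
................############............
.................#########..............
................#######.................
................######..................
.............#########..................
.............#########..................
.............###########................
.............###########................
............############................
............###########.................
(21.564355850219727, 12.277227401733398) 9.591727256774902 [ 0.64726545 -0.06455104  0.12544081] 0.12569379490469867 0.12544081191196613
```

Call:
{"method": "send_rows", "body": {"moves": [{"translation": [-0.0008, 0.0002, -0.01], "twist": [0, 0, 0]}, {"translation": [0, 0, -0.008], "twist": [0, 0, 0]}, {"translation": [0, 0, -0.002], "twist": [0, 0, 0]}, {"translation": [0, 0, -0.002], "twist": [0, 0, 0]}, {"translation": [0, 0, -0.001], "twist": [0, 0, 0]}, {"translation": [0, 0, 0], "twist": [0, 0, 0]}, {"translation": [0, 0, 0], "twist": [0, 0, 0]}, {"translation": [0, 0, 0], "twist": [0, 0, 0]}]}}

```text
clock: 8.35
tool_pos: [0.5397, -0.039, 0.0834]
orientation: [-0.0, 0.12, 0.993, -0.0]
force: [-1.2, 0.5, -3.5]
gripper_width: 0.0178
grip_force: 80.3
```

Call:
{"method": "send_rows", "body": {"moves": [{"translation": [0, 0, -0.002], "twist": [0, 0, 0]}, {"translation": [0, 0, -0.002], "twist": [0, 0, 0]}, {"translation": [0, 0, -0.002], "twist": [0, 0, 0]}, {"translation": [0, 0, -0.001], "twist": [0, 0, 0]}, {"translation": [0, 0, 0], "twist": [0, 0, 0]}, {"translation": [0, 0, 0], "twist": [0, 0, 0]}, {"translation": [0, 0, 0], "twist": [0, 0, 0]}, {"translation": [0, 0, 0], "twist": [0, 0, 0]}]}}

```text
clock: 9.02
tool_pos: [0.5396, -0.039, 0.0763]
orientation: [-0.0, 0.12, 0.993, -0.0]
force: [-0.5, -0.1, -2.1]
gripper_width: 0.0183
grip_force: 80.4
```

```bash
python3 -c "
import numpy as np
a=np.radians(166.5-2.5*np.arange(33)); p=.1097*np.c_[np.cos(a),np.sin(a)]
for k,d in enumerate(np.diff(p,axis=0)): print(k,d.round(4))"
```

```text
0 [0.0012 0.0046]
1 [0.0014 0.0046]
2 [0.0016 0.0045]
3 [0.0018 0.0044]
4 [0.002  0.0043]
5 [0.0022 0.0043]
6 [0.0024 0.0042]
7 [0.0026 0.004 ]
8 [0.0027 0.0039]
9 [0.0029 0.0038]
10 [0.0031 0.0037]
11 [0.0032 0.0035]
12 [0.0034 0.0034]
13 [0.0035 0.0032]
14 [0.0037 0.0031]
15 [0.0038 0.0029]
16 [0.0039 0.0028]
17 [0.004  0.0026]
18 [0.0041 0.0024]
19 [0.0042 0.0022]
20 [0.0043 0.002 ]
21 [0.0044 0.0019]
22 [0.0045 0.0017]
23 [0.0046 0.0015]
24 [0.0046 0.0013]
25 [0.0047 0.0011]
26 [0.0047 0.0009]
27 [0.0047 0.0006]
28 [0.0048 0.0004]
29 [0.0048 0.0002]
30 [0.0048 0.    ]
31 [ 0.0048 -0.0002]
```

Call:
{"method": "send_rows", "body": {"moves": [{"translation": [0.0012, 0.0046, -0.001], "twist": [0, 0, -2.5]}, {"translation": [0.0014, 0.0046, 0], "twist": [0, 0, -2.5]}, {"translation": [0.0016, 0.0045, 0], "twist": [0, 0, -2.5]}, {"translation": [0.0018, 0.0044, 0], "twist": [0, 0, -2.5]}, {"translation": [0.002, 0.0043, 0], "twist": [0, 0, -2.5]}, {"translation": [0.0022, 0.0043, 0], "twist": [0, 0, -2.5]}, {"translation": [0, 0, 0], "twist": [0, 0, 0]}, {"translation": [0, 0, 0], "twist": [0, 0, 0]}]}}

```text
clock: 9.68
tool_pos: [0.5495, -0.0121, 0.0755]
orientation: [-0.0, 0.248, 0.969, -0.0]
force: [-3.2, -1.3, 0.4]
gripper_width: 0.0182
grip_force: 80.7
```

Call:
{"method": "send_rows", "body": {"moves": [{"translation": [0.0024, 0.0042, 0], "twist": [0, 0, -2.5]}, {"translation": [0.0026, 0.004, 0], "twist": [0, 0, -2.5]}, {"translation": [0.0027, 0.0039, 0], "twist": [0, 0, -2.5]}, {"translation": [0.0029, 0.0038, 0], "twist": [0, 0, -2.5]}, {"translation": [0, 0, 0], "twist": [0, 0, 0]}, {"translation": [0, 0, 0], "twist": [0, 0, 0]}, {"translation": [0, 0, 0], "twist": [0, 0, 0]}, {"translation": [0, 0, 0], "twist": [0, 0, 0]}]}}

```text
clock: 10.35
tool_pos: [0.5602, 0.0041, 0.0754]
orientation: [-0.0, 0.331, 0.943, 0.0]
force: [-3.2, 1.1, 0.7]
gripper_width: 0.0183
grip_force: 80.8
```

Call:
{"method": "send_rows", "body": {"moves": [{"translation": [0.0031, 0.0037, 0], "twist": [0, 0, -2.5]}, {"translation": [0.0032, 0.0035, 0], "twist": [0, 0, -2.5]}, {"translation": [0, 0, 0], "twist": [0, 0, 0]}, {"translation": [0.0034, 0.0034, 0], "twist": [0, 0, -2.5]}, {"translation": [0, 0, 0], "twist": [0, 0, 0]}, {"translation": [0, 0, 0], "twist": [0, 0, 0]}, {"translation": [0, 0, 0], "twist": [0, 0, 0]}, {"translation": [0, 0, 0], "twist": [0, 0, 0]}]}}

```text
clock: 11.02
tool_pos: [0.5699, 0.0149, 0.0753]
orientation: [-0.0, 0.392, 0.92, 0.0]
force: [-3.8, 3.3, 0.8]
gripper_width: 0.0182
grip_force: 80.9
```

```bash
python3 -c "
from h import *
s=read_state(); print(s['force'],s['torque'],s['tool_pos'])"
```

```text
[-3.83338294  3.31109494  0.82741284] [0.36251955 0.58444448 0.11281658] [0.56987811 0.0148662  0.07532367]
```

Call:
{"method": "send_rows", "body": {"moves": [{"translation": [0.003, 0.0037, 0], "twist": [0, 0, -2.5]}, {"translation": [0, 0, 0], "twist": [0, 0, 0]}, {"translation": [0.0032, 0.0036, 0], "twist": [0, 0, -2.5]}, {"translation": [0, 0, 0], "twist": [0, 0, 0]}, {"translation": [0, 0, 0], "twist": [0, 0, 0]}, {"translation": [0, 0, 0], "twist": [0, 0, 0]}, {"translation": [0, 0, 0], "twist": [0, 0, 0]}, {"translation": [0, 0, 0], "twist": [0, 0, 0]}]}}

```text
clock: 11.68
tool_pos: [0.577, 0.0213, 0.0755]
orientation: [0.001, 0.432, 0.902, 0.0]
force: [-0.9, 2.1, -0.4]
gripper_width: 0.0179
grip_force: 80.7
```

```bash
python3 -c "
from h import *
s=read_state(); print(s['force'],s['torque'],s['tool_pos'])"
```

```text
[-0.89508563  2.14764292 -0.37865706] [0.11239516 0.00222203 0.24152045] [0.57696113 0.02125971 0.07548446]
```

Call:
{"method": "send_rows", "body": {"moves": [{"translation": [0.0037, 0.0031, 0], "twist": [0, 0, -2.5]}, {"translation": [0, 0, 0], "twist": [0, 0, 0]}, {"translation": [0.0038, 0.0029, 0], "twist": [0, 0, -2.5]}, {"translation": [0, 0, 0], "twist": [0, 0, 0]}, {"translation": [0, 0, 0], "twist": [0, 0, 0]}, {"translation": [0, 0, 0], "twist": [0, 0, 0]}, {"translation": [0, 0, 0], "twist": [0, 0, 0]}, {"translation": [0, 0, 0], "twist": [0, 0, 0]}]}}

```text
clock: 12.35
tool_pos: [0.5845, 0.027, 0.0755]
orientation: [0.001, 0.472, 0.882, 0.0]
force: [1.5, 0.2, -1.0]
gripper_width: 0.0183
grip_force: 80.7
```

```bash
cat > f.py <<'E'
from h import *
s=read_state(); p=s['tool_pos']; r=p[:2]-[.6463,-.0646]; L=np.hypot(*r); e=r/L; t=np.array([e[1],-e[0]]); F=s['force']
print('ang',np.degrees(np.arctan2(r[1],r[0])),'r',L,'yaw',2*np.degrees(np.arctan2(s['orientation'][2],s['orientation'][1])),'Frad',F[:2]@e,'Ftan',F[:2]@t,'Fz',F[2],'Mz',s['torque'][2],'z',p[2], 'M about screw', s['torque'][2]+r[0]*F[1]-r[1]*F[0])
E
python3 f.py
```

```text
ang 124.01028860453249 r 0.11053140813510787 yaw 123.73601365099988 Frad -0.6880090620358271 Ftan 1.3768519755847815 Fz -1.0338381545275293 Mz 0.3646824369955779 z 0.0754951526324365 M about screw 0.21249704934058683
```

Call:
{"method": "send_rows", "body": {"moves": [{"translation": [0.0039, 0.0026, 0], "twist": [0, 0, -2.5]}, {"translation": [0, 0, 0], "twist": [0, 0, 0]}, {"translation": [0.004, 0.0024, 0], "twist": [0, 0, -2.5]}, {"translation": [0, 0, 0], "twist": [0, 0, 0]}, {"translation": [0, 0, 0], "twist": [0, 0, 0]}, {"translation": [0, 0, 0], "twist": [0, 0, 0]}, {"translation": [0, 0, 0], "twist": [0, 0, 0]}, {"translation": [0, 0, 0], "twist": [0, 0, 0]}]}}

```text
clock: 13.02
tool_pos: [0.5924, 0.0321, 0.0756]
orientation: [0.001, 0.509, 0.86, 0.0]
force: [5.2, -0.6, -1.4]
gripper_width: 0.0183
grip_force: 80.9
```

```bash
python3 f.py
```

```text
ang 119.13154125603275 r 0.11070164144690153 yaw 118.74301100166447 Frad -3.013228299623686 Ftan 4.246412356777106 Fz -1.440327135786739 Mz 0.48975084755000364 z 0.07555362212047313 M about screw 0.019666029394372342
```

Call:
{"method": "send_rows", "body": {"moves": [{"translation": [0.0052, 0.002, -0.0005], "twist": [0, 0, -2.5]}, {"translation": [0, 0, 0], "twist": [0, 0, 0]}, {"translation": [0.0043, 0.002, 0], "twist": [0, 0, -2.5]}, {"translation": [0, 0, 0], "twist": [0, 0, 0]}, {"translation": [0, 0, 0], "twist": [0, 0, 0]}, {"translation": [0, 0, 0], "twist": [0, 0, 0]}, {"translation": [0, 0, 0], "twist": [0, 0, 0]}, {"translation": [0, 0, 0], "twist": [0, 0, 0]}]}}

```text
clock: 13.68
tool_pos: [0.601, 0.0365, 0.0749]
orientation: [-0.0, 0.546, 0.838, -0.0]
force: [1.4, -0.9, 1.5]
gripper_width: 0.0183
grip_force: 81.2
```

```bash
python3 f.py
```

```text
ang 114.13929712070181 r 0.11078335574231185 yaw 113.7552597442146 Frad -1.4481411727126445 Ftan 0.9291635815987191 Fz 1.487842036589903 Mz 0.580425397197565 z 0.07488903951034659 M about screw 0.47748953759451357
```

Call:
{"method": "send_rows", "body": {"moves": [{"translation": [0.0046, 0.0015, 0], "twist": [0, 0, -2.5]}, {"translation": [0, 0, 0], "twist": [0, 0, 0]}, {"translation": [0, 0, 0], "twist": [0, 0, 0]}, {"translation": [0, 0, 0], "twist": [0, 0, 0]}, {"translation": [0, 0, 0], "twist": [0, 0, 0]}, {"translation": [0, 0, 0], "twist": [0, 0, 0]}, {"translation": [0, 0, 0], "twist": [0, 0, 0]}, {"translation": [0, 0, 0], "twist": [0, 0, 0]}]}}

```text
clock: 14.35
tool_pos: [0.6053, 0.0384, 0.0747]
orientation: [-0.001, 0.565, 0.825, -0.0]
force: [-2.4, 0.3, 1.9]
gripper_width: 0.018
grip_force: 81.4
```

```bash
python3 f.py
```

```text
ang 111.7290818073682 r 0.1108758607425184 yaw 111.2367031953276 Frad 1.180563137593863 Ftan -2.105767479684482 Fz 1.856067105627007 Mz 0.5400485543914487 z 0.07465695652125556 M about screw 0.7735273362250692
```

Call:
{"method": "send_rows", "body": {"moves": [{"translation": [0.0034, 0.0011, 0], "twist": [0, 0, -2.5]}, {"translation": [0, 0, 0], "twist": [0, 0, 0]}, {"translation": [0, 0, 0], "twist": [0, 0, 0]}, {"translation": [0, 0, 0], "twist": [0, 0, 0]}, {"translation": [0, 0, 0], "twist": [0, 0, 0]}, {"translation": [0, 0, 0], "twist": [0, 0, 0]}, {"translation": [0, 0, 0], "twist": [0, 0, 0]}, {"translation": [0, 0, 0], "twist": [0, 0, 0]}]}}

```text
clock: 15.02
tool_pos: [0.6088, 0.0397, 0.0747]
orientation: [-0.001, 0.583, 0.813, -0.0]
force: [-3.4, 1.7, 2.6]
gripper_width: 0.0182
grip_force: 81.4
```

```bash
python3 f.py
```

```text
ang 109.77925100812774 r 0.1108323881439541 yaw 108.7444913990364 Frad 2.7431033536274536 Ftan -2.625113148852649 Fz 2.629416617124729 Mz 0.4576451014416475 z 0.07467482239236736 M about screw 0.7485926608770819
```

Call:
{"method": "send_rows", "body": {"moves": [{"translation": [0.0028, 0.0007, 0], "twist": [0, 0, -2]}, {"translation": [0, 0, 0], "twist": [0, 0, 0]}, {"translation": [0.0028, 0.0006, 0], "twist": [0, 0, -2]}, {"translation": [0, 0, 0], "twist": [0, 0, 0]}, {"translation": [0, 0, 0], "twist": [0, 0, 0]}, {"translation": [0, 0, 0], "twist": [0, 0, 0]}, {"translation": [0, 0, 0], "twist": [0, 0, 0]}, {"translation": [0, 0, 0], "twist": [0, 0, 0]}]}}

```text
clock: 15.68
tool_pos: [0.6143, 0.0414, 0.0747]
orientation: [-0.001, 0.61, 0.792, 0.0]
force: [-3.9, 3.5, 2.9]
gripper_width: 0.0178
grip_force: 81.4
```

```bash
python3 f.py; python3 - <<'E'
from h import *
c=snap('top','top4'); d=snap('side','side4')
a=cv2.resize(c['color'][110:210,230:330],(400,400),interpolation=2)
b=cv2.resize(d['color'][130:230,190:290],(400,400),interpolation=2)
cv2.imwrite('pics/v4.png',np.hstack([a,b])[:,:,::-1])
E
```

```text
ang 106.79045092610997 r 0.11067465899577533 yaw 104.7995335288712 Frad 4.439801268365192 Ftan -2.6910895322306954 Fz 2.9156612117981218 Mz 0.5063383070483958 z 0.07474497871221507 M about screw 0.8041737233551285
```

View pics/v4.png

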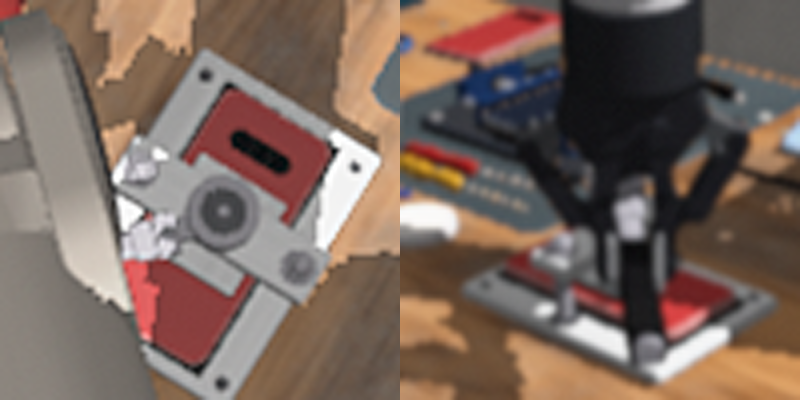

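The forces plateaued (moment 0.75 to 0.80 N m over another 4°). The head is still seated at crop (222,210), and the handle's lateral offset gives a click of about 0.10 rad. I'll stop here and unload.

Call:
{"method": "send_rows", "body": {"moves": [{"translation": [-0.0028, -0.0006, 0], "twist": [0, 0, 2]}, {"translation": [-0.0028, -0.0007, 0], "twist": [0, 0, 2]}, {"translation": [-0.0034, -0.0011, 0], "twist": [0, 0, 2.5]}, {"translation": [-0.0019, -0.0007, 0], "twist": [0, 0, 1]}, {"translation": [0, 0, 0.0005], "twist": [0, 0, 0]}, {"translation": [0, 0, 0], "twist": [0, 0, 0]}, {"translation": [0, 0, 0], "twist": [0, 0, 0]}, {"translation": [0, 0, 0], "twist": [0, 0, 0]}]}}

```text
clock: 16.45
tool_pos: [0.604, 0.0377, 0.0751]
orientation: [-0.0, 0.558, 0.83, 0.0]
force: [-2.4, 1.8, 1.7]
gripper_width: 0.0183
grip_force: 81.1
```

```bash
python3 f.py
```

```text
ang 112.44875319264075 r 0.11065330498184635 yaw 112.2028813843582 Frad 2.6036724978619024 Ftan -1.4945266329860372 Fz 1.6932350828947715 Mz 0.34590493720329385 z 0.07512104604079127 M about screw 0.5112792485265898
```

Call:
{"method": "send_rows", "body": {"moves": [{"translation": [-0.0019, -0.0008, 0], "twist": [0, 0, 1]}, {"translation": [0, 0, 0], "twist": [0, 0, 0]}, {"translation": [0, 0, 0], "twist": [0, 0, 0]}, {"translation": [0, 0, 0], "twist": [0, 0, 0]}, {"translation": [0, 0, 0], "twist": [0, 0, 0]}, {"translation": [0, 0, 0], "twist": [0, 0, 0]}, {"translation": [0, 0, 0], "twist": [0, 0, 0]}, {"translation": [0, 0, 0], "twist": [0, 0, 0]}]}}

```text
clock: 17.12
tool_pos: [0.6023, 0.0369, 0.0754]
orientation: [0.0, 0.55, 0.835, 0.0]
force: [-0.8, 4.3, 0.0]
gripper_width: 0.0184
grip_force: 81.0
```

```bash
python3 f.py
```

```text
ang 113.42925133014585 r 0.11061381425913638 yaw 113.23104872686993 Frad 4.298994059754949 Ftan 0.9961408185178633 Fz 0.008718097845003325 Mz 0.383838329703741 z 0.07539007141485246 M about screw 0.27365139422826196
```

Call:
{"method": "send_rows", "body": {"moves": [{"translation": [-0.0012, 0.0001, 0], "twist": [0, 0, 0.6]}, {"translation": [0, 0, 0], "twist": [0, 0, 0]}, {"translation": [0, 0, 0.002], "twist": [0, 0, 0]}, {"translation": [0, 0, 0.003], "twist": [0, 0, 0]}, {"translation": [0, 0, 0.003], "twist": [0, 0, 0]}, {"translation": [0, 0, 0.004], "twist": [0, 0, 0]}, {"translation": [0, 0, 0.006], "twist": [0, 0, 0]}, {"translation": [0, 0, 0.01], "twist": [0, 0, 0]}]}}

```text
clock: 17.78
tool_pos: [0.602, 0.0304, 0.1015]
orientation: [0.002, 0.547, 0.837, -0.003]
force: [9.4, -7.9, -15.3]
gripper_width: 0.0185
grip_force: 78.6
```

```bash
python3 f.py
```

```text
ang 114.99954398904474 r 0.1047904098698129 yaw 113.66582626656822 Frad -11.141484909319544 Ftan 5.135312414388482 Fz -15.294416676145019 Mz 0.8361357452290867 z 0.1014796466316416 M about screw 0.29800425251577933
```

Call:
{"method": "send_rows", "body": {"moves": [{"translation": [0, 0, 0], "twist": [0, 0, 0]}, {"translation": [0, 0, 0], "twist": [0, 0, 0]}, {"translation": [0, 0, 0], "twist": [0, 0, 0]}, {"translation": [0, 0, 0], "twist": [0, 0, 0]}, {"translation": [0, 0, 0], "twist": [0, 0, 0]}, {"translation": [0, 0, 0], "twist": [0, 0, 0]}, {"translation": [0, 0, 0], "twist": [0, 0, 0]}, {"translation": [0, 0, 0], "twist": [0, 0, 0]}]}}

```text
clock: 18.45
tool_pos: [0.603, 0.0302, 0.103]
orientation: [0.003, 0.548, 0.837, -0.002]
force: [5.7, -6.2, -8.7]
gripper_width: 0.0184
grip_force: 79.1
```

```bash
python3 f.py; python3 - <<'E'
from h import *
c=snap('top','top5'); d=snap('side','side5')
a=cv2.resize(c['color'][110:210,230:330],(400,400),interpolation=2)
b=cv2.resize(d['color'][130:230,190:290],(400,400),interpolation=2)
cv2.imwrite('pics/v5.png',np.hstack([a,b])[:,:,::-1])
E
```

```text
ang 114.57492858346524 r 0.10421624211171435 yaw 113.59693665796905 Frad -7.998620929813621 Ftan 2.592571503374484 Fz -8.709929583044579 Mz 0.8422585321623177 z 0.10297261610267244 M about screw 0.5720704726747112
```

View pics/v5.png

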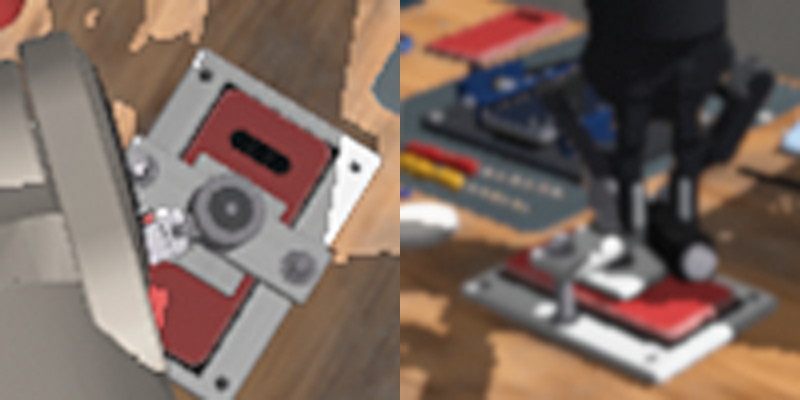

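The head is still hooked on the screw (top crop (228,208)) and the handle has pitched up in the pads. I'll go back down to level it, then take off the residual torque before lifting.

Call:
{"method": "send_rows", "body": {"moves": [{"translation": [-0.0003, 0.002, -0.005], "twist": [0, 0, 0]}, {"translation": [-0.0003, 0.0015, -0.005], "twist": [0, 0, 0]}, {"translation": [-0.0003, 0.001, -0.005], "twist": [0, 0, 0]}, {"translation": [-0.0003, 0.001, -0.005], "twist": [0, 0, 0]}, {"translation": [-0.0003, 0.0008, -0.004], "twist": [0, 0, 0]}, {"translation": [-0.0003, 0.0005, -0.003], "twist": [0, 0, 0]}, {"translation": [0, 0, 0], "twist": [0, 0, 0]}, {"translation": [0, 0, 0], "twist": [0, 0, 0]}]}}

```text
clock: 19.22
tool_pos: [0.6009, 0.0386, 0.0778]
orientation: [0.003, 0.548, 0.837, -0.002]
force: [1.9, -5.2, 2.0]
gripper_width: 0.0182
grip_force: 80.0
```

```bash
python3 f.py; python3 -c "
from h import *
s=read_state();print(s['tool_pos'],s['force'],s['torque'],s['orientation'])"
```

```text
ang 113.77180531863674 r 0.11272992504764315 yaw 113.60512886538717 Frad -5.521497483844437 Ftan -0.4060060350750023 Fz 2.0254045921499073 Mz 0.2104505567315878 z 0.07782934101561782 M about screw 0.25621958663448363
[0.60085913 0.03856571 0.07782934] [ 1.85412833 -5.21670236  2.02540459] [-1.56021156 -0.56576446  0.21045056] [ 0.00320018  0.54752208  0.83678318 -0.00180202]
```

Call:
{"method": "send_rows", "body": {"moves": [{"translation": [0.0005, -0.0012, -0.001], "twist": [0, 0, 0]}, {"translation": [-0.0021, -0.0009, -0.001], "twist": [0, 0, 1.2]}, {"translation": [0, 0, -0.0005], "twist": [0, 0, 0]}, {"translation": [0, 0, 0], "twist": [0, 0, 0]}, {"translation": [0, 0, 0], "twist": [0, 0, 0]}, {"translation": [0, 0, 0], "twist": [0, 0, 0]}, {"translation": [0, 0, 0], "twist": [0, 0, 0]}, {"translation": [0, 0, 0], "twist": [0, 0, 0]}]}}

```text
clock: 19.88
tool_pos: [0.599, 0.0382, 0.0751]
orientation: [0.003, 0.538, 0.843, -0.001]
force: [2.2, -5.7, 4.5]
gripper_width: 0.0182
grip_force: 80.3
```

```bash
python3 f.py; python3 - <<'E'
from h import *
d=snap('side','side6'); s=read_state();print(s['tool_pos'],s['force'],s['torque'])
c=snap('top','top6')
a=cv2.resize(c['color'][110:210,230:330],(400,400),interpolation=2)
b=cv2.resize(d['color'][130:230,190:290],(400,400),interpolation=2)
cv2.imwrite('pics/v6.png',np.hstack([a,b])[:,:,::-1])
E
```

```text
ang 114.7275194474404 r 0.11315993234332553 yaw 114.91336865424678 Frad -6.065802857469659 Ftan -0.34248818471113246 Fz 4.529816946231918 Mz 0.04022421034932991 z 0.07514096307513102 M about screw 0.07898015015963011
[0.5989568  0.03818681 0.07513962] [ 1.65388502 -6.04122246  4.16340235] [-1.84061429 -0.6119299   0.06959976]
```

View pics/v6.png

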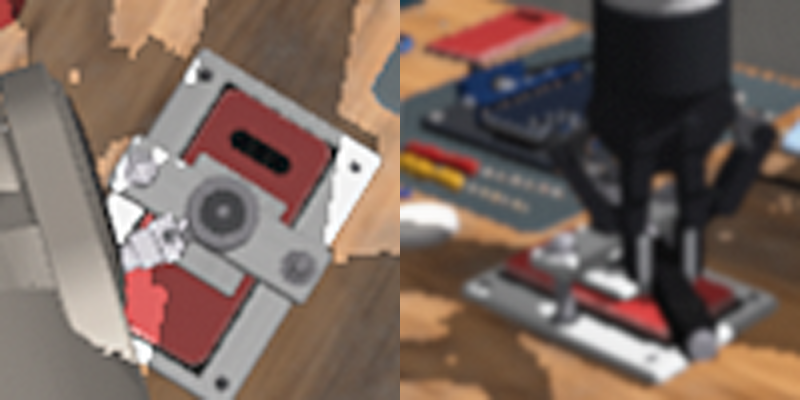

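Call:
{"method": "send_rows", "body": {"moves": [{"translation": [0.0008, -0.0018, 0.0005], "twist": [-1.4, -0.6, 0]}, {"translation": [0, 0, 0], "twist": [0, 0, 0]}, {"translation": [0, 0, 0], "twist": [0, 0, 0]}, {"translation": [0, 0, 0], "twist": [0, 0, 0]}, {"translation": [0, 0, 0], "twist": [0, 0, 0]}, {"translation": [0, 0, 0], "twist": [0, 0, 0]}, {"translation": [0, 0, 0], "twist": [0, 0, 0]}, {"translation": [0, 0, 0], "twist": [0, 0, 0]}]}}

```text
clock: 20.65
tool_pos: [0.5987, 0.0379, 0.0741]
orientation: [0.012, 0.537, 0.843, -0.009]
force: [2.7, -5.4, -0.1]
gripper_width: 0.0181
grip_force: 79.6
```

```bash
python3 f.py;  python3 -c "
from h import *
s=read_state();print(s['tool_pos'],s['force'],s['torque'],s['orientation'])"
```

```text
ang 114.91521138139817 r 0.11302817002431435 yaw 115.0029186683853 Frad -5.994340335879882 Ftan 0.15496312962780678 Fz -0.060382195022919166 Mz 0.21021641197055596 z 0.07411750927034755 M about screw 0.19270121300748433
[0.59868388 0.03790889 0.07411751] [ 2.66581642 -5.37117794 -0.0603822 ] [-1.23929796 -0.70754431  0.21021641] [ 0.01227172  0.53721824  0.84331112 -0.00850433]
```

Call:
{"method": "send_rows", "body": {"moves": [{"translation": [0.0012, -0.0027, 0.001], "twist": [0, 0, 0]}, {"translation": [0, 0, 0], "twist": [-1.4, -0.6, 0]}, {"translation": [0, 0, 0], "twist": [0, 0, 0]}, {"translation": [0, 0, 0], "twist": [0, 0, 0]}, {"translation": [0, 0, 0], "twist": [0, 0, 0]}, {"translation": [0, 0, 0], "twist": [0, 0, 0]}, {"translation": [0, 0, 0], "twist": [0, 0, 0]}, {"translation": [0, 0, 0], "twist": [0, 0, 0]}]}}

```text
clock: 21.32
tool_pos: [0.5985, 0.0375, 0.0744]
orientation: [0.021, 0.537, 0.843, -0.015]
force: [2.3, -2.4, -6.9]
gripper_width: 0.0181
grip_force: 78.9
```

```bash
cat >> f.py <<'E'
M=s['torque'][:2]; print('Mpitch(about t)',M@t,'Mroll(about e)',M@e,p.round(4),s['orientation'].round(4))
E
python3 f.py
```

```text
ang 115.07579214208393 r 0.11271087888821507 yaw 115.04101410069252 Frad -3.1781165839461143 Ftan 1.050047556363461 Fz -6.857044735822711 Mz 0.2854584133629666 z 0.07444072491102391 M about screw 0.16710663041081836
Mpitch(about t) 0.055043390578946555 Mroll(about e) -0.32329119082181074 [0.5985 0.0375 0.0744] [ 0.0208  0.5368  0.8433 -0.0152]
```

Call:
{"method": "send_rows", "body": {"moves": [{"translation": [-0.0006, -0.0015, 0], "twist": [0, 0, 0.6]}, {"translation": [0, 0, 0.001], "twist": [0, 0, 0]}, {"translation": [0, 0, 0.001], "twist": [0, 0, 0]}, {"translation": [0, 0, 0.001], "twist": [0, 0, 0]}, {"translation": [0, 0, 0], "twist": [0, 0, 0]}, {"translation": [0, 0, 0], "twist": [0, 0, 0]}, {"translation": [0, 0, 0], "twist": [0, 0, 0]}, {"translation": [0, 0, 0], "twist": [0, 0, 0]}]}}

```text
clock: 21.98
tool_pos: [0.5979, 0.0368, 0.078]
orientation: [0.021, 0.532, 0.846, -0.015]
force: [-0.2, 2.8, -8.3]
gripper_width: 0.0181
grip_force: 78.7
```

```bash
python3 f.py
```

```text
ang 115.51394147043419 r 0.1123830312859346 yaw 115.66482916923827 Frad 2.605462707279395 Ftan 1.043200331647369 Fz -8.315806642667999 Mz 0.07936049210209 z 0.07800190128817687 M about screw -0.037877523406933636
Mpitch(about t) 1.4029298696150536 Mroll(about e) 0.013518851159648869 [0.5979 0.0368 0.078 ] [ 0.0208  0.5322  0.8462 -0.0147]
```

Call:
{"method": "send_rows", "body": {"moves": [{"translation": [-0.0003, 0.0006, 0], "twist": [0.8, 0.4, 0]}, {"translation": [0, 0, 0.001], "twist": [0, 0, 0]}, {"translation": [0, 0, 0.001], "twist": [0, 0, 0]}, {"translation": [0, 0, 0], "twist": [0, 0, 0]}, {"translation": [0, 0, 0], "twist": [0, 0, 0]}, {"translation": [0, 0, 0], "twist": [0, 0, 0]}, {"translation": [0, 0, 0], "twist": [0, 0, 0]}, {"translation": [0, 0, 0], "twist": [0, 0, 0]}], "grip": 255, "newtons": 120}}

```text
clock: 22.65
tool_pos: [0.598, 0.0368, 0.0801]
orientation: [0.015, 0.532, 0.846, -0.011]
force: [-2.3, 4.0, -8.0]
gripper_width: 0.0167
grip_force: 121.2
```

```bash
python3 f.py
```

```text
ang 115.45004034427201 r 0.11228698393362437 yaw 115.64931769724288 Frad 4.6048187411151895 Ftan -0.32641541157912995 Fz -7.996494263967459 Mz 0.05424895169452695 z 0.08006232577791925 M about screw 0.09090115377020008
Mpitch(about t) 1.8075914281903367 Mroll(about e) 0.07010331857855415 [0.598  0.0368 0.0801] [ 0.0147  0.5324  0.8463 -0.0107]
```

Call:
{"method": "send_rows", "body": {"moves": [{"translation": [-0.0006, 0.0014, 0], "twist": [0.3, 0.1, 0]}, {"translation": [0, 0, 0.001], "twist": [0, 0, 0]}, {"translation": [0, 0, 0.001], "twist": [0, 0, 0]}, {"translation": [0, 0, 0], "twist": [0, 0, 0]}, {"translation": [0, 0, 0], "twist": [0, 0, 0]}, {"translation": [0, 0, 0], "twist": [0, 0, 0]}, {"translation": [0, 0, 0], "twist": [0, 0, 0]}, {"translation": [0, 0, 0], "twist": [0, 0, 0]}]}}

```text
clock: 23.32
tool_pos: [0.5981, 0.037, 0.0824]
orientation: [0.013, 0.533, 0.846, -0.009]
force: [-1.0, 2.7, -6.3]
gripper_width: 0.0168
grip_force: 121.2
```

```bash
python3 f.py; cat > hd.py <<'E'
from h import *
import sys
def plane(c):
    P=cloud(c); Q=P[148:176,270:302].reshape(-1,3); Q=Q[(Q[:,2]>.082)&(Q[:,2]<.2)&(np.hypot(Q[:,0]-.6463,Q[:,1]+.0646)<.025)]
    A=np.c_[Q[:,:2]-[.6463,-.0646],np.ones(len(Q))]; w=np.ones(len(Q),bool)
    for _ in range(4):
        k=np.linalg.lstsq(A[w],Q[w,2],rcond=None)[0]; r=abs(A@k-Q[:,2]); w=r<max(.0015,1.5*np.median(r))
    return len(Q),k, Q.mean(0)
if __name__=='__main__':
    for f in ['top3','top4','top6']:
        n,k,m=plane(load(f)); print(f,n,k.round(4),m.round(4))
    n,k,m=plane(snap('top',sys.argv[1])); print('now',n,k.round(4),m.round(4))
E
python3 hd.py top7
```

```text
ang 115.37135490123423 r 0.11242491400657978 yaw 115.60159301847871 Frad 2.8489164761064196 Ftan 0.23185038421716064 Fz -6.345994971522527 Mz 0.02234029606966459 z 0.08239100292799263 M about screw -0.0037254634383421803
Mpitch(about t) 1.1817042534144386 Mroll(about e) 0.041360517864338364 [0.5981 0.037  0.0824] [ 0.0135  0.5328  0.8461 -0.0092]
top3 321 [ 0.0105 -0.0203  0.1259] [ 0.6455 -0.064   0.1251]
top4 290 [ 0.0284 -0.0105  0.0948] [ 0.6445 -0.0635  0.0945]
top6 287 [ 0.0177 -0.0355  0.0955] [ 0.6442 -0.0634  0.095 ]
now 297 [ 0.0052 -0.0122  0.1015] [ 0.6442 -0.0639  0.101 ]
```

Call:
{"method": "send_rows", "body": {"moves": [{"translation": [-0.0003, 0.0006, 0.001], "twist": [0.3, 0.1, 0]}, {"translation": [0, 0, 0.0015], "twist": [0, 0, 0]}, {"translation": [0, 0, 0.0015], "twist": [0, 0, 0]}, {"translation": [0, 0, 0.0015], "twist": [0, 0, 0]}, {"translation": [0, 0, 0], "twist": [0, 0, 0]}, {"translation": [0, 0, 0], "twist": [0, 0, 0]}, {"translation": [0, 0, 0], "twist": [0, 0, 0]}, {"translation": [0, 0, 0], "twist": [0, 0, 0]}]}}

```text
clock: 24.03
tool_pos: [0.5981, 0.0377, 0.0882]
orientation: [0.012, 0.533, 0.846, -0.007]
force: [0.5, -0.2, -3.0]
gripper_width: 0.0173
grip_force: 121.6
```

```bash
python3 f.py; python3 hd.py top8 |tail -1
```

```text
ang 115.23673302544458 r 0.11304309690531869 yaw 115.60557477317644 Frad -0.3655382801335131 Ftan 0.40391268507204997 Fz -2.9943829972978904 Mz 0.010137745816695798 z 0.08817599256195446 M about screw -0.03552179498319142
Mpitch(about t) 0.12714384395890327 Mroll(about e) -0.014999386030094144 [0.5981 0.0377 0.0882] [ 0.0117  0.5328  0.8461 -0.0072]
now 299 [ 0.0007 -0.0413  0.1081] [ 0.6439 -0.0634  0.1074]
```

Call:
{"method": "send_rows", "body": {"moves": [{"translation": [0, 0, 0.004], "twist": [0, 0, 0]}, {"translation": [0, 0, 0.01], "twist": [0, 0, 0]}, {"translation": [0, 0, 0.02], "twist": [0, 0, 0]}, {"translation": [0, 0.01, 0.015], "twist": [0, 0, 0]}, {"translation": [0, 0.02, 0], "twist": [0, 0, 0]}, {"translation": [0, 0.03, 0], "twist": [0, 0, 0]}, {"translation": [0, 0.02, 0], "twist": [0, 0, 0]}, {"translation": [0, 0, 0], "twist": [0, 0, 0]}]}}

```text
clock: 24.75
tool_pos: [0.5967, 0.127, 0.1385]
orientation: [0.01, 0.529, 0.849, -0.004]
force: [-0.6, 2.2, -2.7]
gripper_width: 0.017
grip_force: 121.7
```

```bash
python3 f.py; python3 - <<'E'
from h import *
c=snap('top','top9'); d=snap('side','side9')
a=cv2.resize(c['color'][90:210,210:330],(400,400),interpolation=2)
b=cv2.resize(d['color'][90:250,150:310],(400,400),interpolation=2)
cv2.imwrite('pics/v9.png',np.hstack([a,b])[:,:,::-1])
E
```

```text
ang 104.51166886890176 r 0.19790421122657278 yaw 116.15738267392896 Frad 2.266025284818254 Ftan -0.07396431985500408 Fz -2.7405352919450303 Mz -0.0038651796972057825 z 0.13851195011453923 M about screw 0.01077267068260876
Mpitch(about t) 0.24720761928950344 Mroll(about e) 0.013990965665405343 [0.5967 0.127  0.1385] [ 0.0097  0.5287  0.8487 -0.0036]
```

View pics/v9.png

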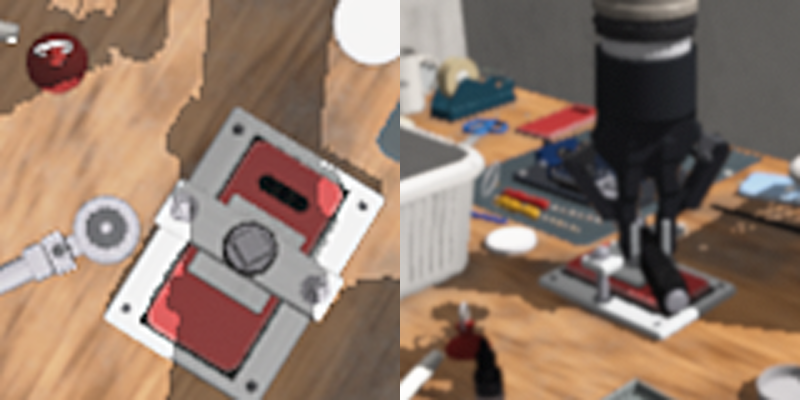

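The wrench is free (head at crop (106,230)), and the screw head is visible at (250,248), rotated. I'll measure the screw's angle and the wrench's pitch.

```bash
python3 - <<'E'
from h import *
c=load('top9'); a=c['color']; s=8; s0=read_state()
g=cv2.cvtColor(a,cv2.COLOR_RGB2GRAY)[150:178,272:300]
print(g[4:24,3:24])
P=cloud(c)
Q=P.reshape(-1,3); tp=s0['tool_pos']; w=(Q[:,2]>.12)&(Q[:,2]<.19)&(np.hypot(Q[:,0]-tp[0],Q[:,1]-tp[1])<.16)&(Q[:,1]<tp[1]-.03)
Q=Q[w]; e=np.array([.42,-.907]); u=(Q[:,:2]-tp[:2])@e; v=(Q[:,:2]-tp[:2])@np.array([.907,.42])
for b in np.arange(.02,.15,.01):
    k=(u>=b)&(u<b+.01)
    if k.any(): print(round(b,3),k.sum(),'zmax',np.percentile(Q[k,2],90).round(4),'zmed',np.median(Q[k,2]).round(4),'v',v[k].min().round(4),v[k].max().round(4))
E
```

```text
[[166 169 168 166 164 164 162 158 157 156 162 165 164 169 164 130 101  80
   77  82  84]
 [165 165 166 167 168 169 169 167 162 162 158 158 166 163 166 165 147 125
   97  74  78]
 [165 164 165 166 170 174 165 137 131 129 109 110 140 161 169 169 164 157
  145 120  83]
 [167 165 167 170 162 141 115  78  80  81  73  73  88 109 141 158 162 159
  165 160 127]
 [169 169 172 161 112  73  91 115 129 119 120 125 105  72  89 120 156 160
  158 162 160]
 [169 174 168 118  53 108 129 115 115 114 125 137 129 120 111  91 111 147
  161 160 165]
 [168 169 137  60  80 112 113 110 122 136 130 131 133 115 110 110  61 125
  162 163 164]
 [171 154  82  53  95 103 122 134 133 133 130 129 131 125 114 109  88 120
  167 162 159]
 [175 146  39  67  98 113 136 133 130 131 132 131 131 133 122 109 102  96
  156 168 158]
 [177 143  55 102  99  85 126 134 130 129 131 131 130 131 128 122 102  79
  129 174 167]
 [177 141  58 124 119  72 103 134 132 130 132 131 131 132 139 130  96  85
  134 172 167]
 [179 143  31 109 137 100  91 124 137 132 131 132 136 134 125 112  94  85
  133 174 168]
 [166 143  25  92 143 125  88 10
[... 467 characters left out ...]
 64  97 158 176 171
  169 169 169]
 [166 166 165 166 172 161 121  84  53  50  55  93 124 130 154 175 171 169
  168 168 168]
 [165 165 164 164 165 168 166 148 124 103  89 138 178 178 172 169 168 168
  169 168 169]]
0.03 28 zmax 0.156 zmed 0.1533 v -0.0068 0.0075
0.04 40 zmax 0.1557 zmed 0.154 v -0.0062 0.008
0.05 49 zmax 0.1575 zmed 0.1542 v -0.0082 0.0108
0.06 57 zmax 0.1571 zmed 0.1556 v -0.0083 0.0114
0.07 61 zmax 0.1579 zmed 0.1556 v -0.0086 0.0127
0.08 43 zmax 0.1578 zmed 0.1518 v -0.0079 0.0131
0.09 87 zmax 0.1594 zmed 0.1573 v -0.0155 0.0202
0.1 105 zmax 0.1599 zmed 0.1578 v -0.0163 0.0223
0.11 94 zmax 0.1595 zmed 0.1576 v -0.0157 0.0213
0.12 26 zmax 0.1589 zmed 0.1572 v -0.0088 0.0141
```

Call:
{"method": "send_rows", "body": {"moves": [{"translation": [-0.012, 0.016, 0], "twist": [0, 0, 5]}, {"translation": [-0.012, 0.016, 0], "twist": [0, 0, 5]}, {"translation": [-0.012, 0.016, 0], "twist": [0, 0, 5]}, {"translation": [-0.012, 0.016, 0], "twist": [0, 0, 5]}, {"translation": [-0.012, 0.016, 0], "twist": [0, 0, 5]}, {"translation": [-0.012, 0.016, 0], "twist": [0, 0, 5]}, {"translation": [-0.009, 0.016, 0], "twist": [0, 0, 4.8]}, {"translation": [0, 0, 0], "twist": [0, 0, 0]}]}}

```text
clock: 25.52
tool_pos: [0.5142, 0.2337, 0.1377]
orientation: [0.012, 0.252, 0.968, -0.002]
force: [-0.8, 1.2, -3.1]
gripper_width: 0.0168
grip_force: 121.7
```

Call:
{"method": "send_rows", "body": {"moves": [{"translation": [0, 0, -0.03], "twist": [0, 0, 0]}, {"translation": [0, 0, -0.03], "twist": [0, 0, 0]}, {"translation": [0, 0, 0], "twist": [0, 0, 0]}, {"translation": [0, 0, 0], "twist": [0, 0, 0]}, {"translation": [0, 0, 0], "twist": [0, 0, 0]}, {"translation": [0, 0, 0], "twist": [0, 0, 0]}, {"translation": [0, 0, 0], "twist": [0, 0, 0]}, {"translation": [0, 0, 0], "twist": [0, 0, 0]}]}}

```text
clock: 26.18
tool_pos: [0.5177, 0.2305, 0.0784]
orientation: [0.014, 0.255, 0.967, -0.003]
force: [-0.3, 0.0, -3.1]
gripper_width: 0.017
grip_force: 121.5
```

```bash
python3 f.py; cat > pr.py <<'E'
from h import *
import sys
def prof(c,o,ang,z0,z1):
    P=cloud(c); Q=P.reshape(-1,3); e=np.array([np.cos(np.radians(ang)),np.sin(np.radians(ang))]); n=np.array([-e[1],e[0]])
    u=(Q[:,:2]-o)@e; v=(Q[:,:2]-o)@n; w=(Q[:,2]>z0)&(Q[:,2]<z1)&(abs(v)<.03)&(u>.03)&(u<.14); Q,u,v=Q[w],u[w],v[w]
    out=[]
    for b in np.arange(.03,.135,.01):
        k=(u>=b)&(u<b+.01); out.append((round(b,2),int(k.sum()),np.median(Q[k&(abs(v)<.006),2]).round(4) if (k&(abs(v)<.006)).any() else None,v[k].mean().round(4) if k.any() else 0))
    return out,(u.max(),)
a=prof(load('top0'),np.array([.5155,.243]),-29,.012,.04)
c=snap('top',sys.argv[1]); s=read_state(); y=2*np.degrees(np.arctan2(s['orientation'][2],s['orientation'][1]))+180
z=s['tool_pos'][2]
b=prof(c,s['tool_pos'][:2],y,z-.006,z+.035)
for p,q in zip(a[0],b[0]): print(p,q,None if p[2] is None or q[2] is None else round(q[2]-p[2],4))
print(a[1],b[1])
E
python3 pr.py top10
```

```text
ang 113.54573367181939 r 0.3219006379664398 yaw 150.40411342263604 Frad 0.1328222543345406 Ftan -0.2689392688878941 Fz -3.145808955862151 Mz 0.053603846397892806 z 0.07836120767756588 M about screw 0.14017556862713382
Mpitch(about t) 0.06480005913283529 Mroll(about e) 0.09393707252765947 [0.5177 0.2305 0.0784] [ 0.0139  0.2554  0.9667 -0.0028]
(np.float64(0.03), 33, np.float64(0.0235), np.float64(-0.0)) (np.float64(0.03), 41, np.float64(0.0942), np.float64(-0.0033)) 0.0707
(np.float64(0.04), 32, np.float64(0.0232), np.float64(-0.0004)) (np.float64(0.04), 38, np.float64(0.094), np.float64(-0.0026)) 0.0708
(np.float64(0.05), 32, np.float64(0.0237), np.float64(0.0003)) (np.float64(0.05), 37, np.float64(0.0943), np.float64(-0.0031)) 0.0706
(np.float64(0.06), 44, np.float64(0.0256), np.float64(-0.0006)) (np.float64(0.06), 51, np.float64(0.0959), np.float64(-0.0031)) 0.0703
(np.float64(0.07), 41, np.float64(0.0249), np.float64(0.0006)) (np.float64(0.07), 57, np.float64(0.0964), np.float64(-0.0026)) 0.0715
(np.float64(0.08), 33, np.float64(0.0207), np.float64(-0.0)) (np.float64(0.08), 52, np.float64(0.094), np.float64(-0.0024)) 0.0733
(np.float64(0.09), 53, np.float64(0.0265), np.float64(-0.0)) (np.float64(0.09), 48, np.float64(0.0976), np.float64(-0.0023)) 0.0711
(np.float64(0.1), 76, np.float64(0.0284), np.float64(-0.0007)) (np.float64(0.1), 89, np.float64(0.0994), np.float64(-0.003)) 0.071
(np.float64(0.11), 74, np.float64(0.0263), np.float64(-0.0005)) (np.float64(0.11), 95, np.float64(0.1), np.float64(-0.0029)) 0.0737
(np.float64(0.12), 42, np.float64(0.0262), np.float64(-0.0007)) (np.float64(0.12), 72, np.float64(0.0982), np.float64(-0.0035)) 0.072
(np.float64(0.13), 0, None, 0) (np.float64(0.13), 4, np.float64(0.0868), np.float64(-0.002)) None
(np.float64(0.128003299107676),) (np.float64(0.1310447155731784),)
```

Call:
{"method": "send_rows", "body": {"moves": [{"translation": [-0.003, 0.0155, 0], "twist": [0, 0, 0.6]}, {"translation": [0, 0, -0.02], "twist": [0, 0, 0]}, {"translation": [0, 0, -0.02], "twist": [0, 0, 0]}, {"translation": [0, 0, -0.015], "twist": [0, 0, 0]}, {"translation": [0, 0, -0.008], "twist": [0, 0, 0]}, {"translation": [0, 0, -0.004], "twist": [0, 0, 0]}, {"translation": [0, 0, 0], "twist": [0, 0, 0]}, {"translation": [0, 0, 0], "twist": [0, 0, 0]}]}}

```text
clock: 26.9
tool_pos: [0.5145, 0.2462, 0.0108]
orientation: [0.014, 0.25, 0.968, -0.003]
force: [0.8, 0.5, -3.2]
gripper_width: 0.017
grip_force: 121.8
```

```bash
python3 f.py; python3 pr.py top11 | awk 'NR%3==1'
```

```text
ang 112.98160889612768 r 0.33757858918594436 yaw 151.01897645452712 Frad 0.20848158454127064 Ftan 0.9033451347141186 Fz -3.194083242896621 Mz 0.004264416000251201 z 0.010758978921905648 M about screw -0.30068556012452785
Mpitch(about t) 0.138904327223158 Mroll(about e) 0.04044304442236358 [0.5145 0.2462 0.0108] [ 0.0135  0.2502  0.9681 -0.0028]
(np.float64(0.03), 33, np.float64(0.0235), np.float64(-0.0)) (np.float64(0.03), 57, np.float64(0.0263), np.float64(-0.0034)) 0.0028
(np.float64(0.06), 44, np.float64(0.0256), np.float64(-0.0006)) (np.float64(0.06), 64, np.float64(0.0283), np.float64(-0.0048)) 0.0027
(np.float64(0.09), 53, np.float64(0.0265), np.float64(-0.0)) (np.float64(0.09), 62, np.float64(0.0295), np.float64(-0.0018)) 0.003
(np.float64(0.12), 42, np.float64(0.0262), np.float64(-0.0007)) (np.float64(0.12), 75, np.float64(0.0306), np.float64(-0.0021)) 0.0044
```

3 mm left to go. I'll lower slowly, then release gently.

Call:
{"method": "send_rows", "body": {"moves": [{"translation": [0, 0, -0.001], "twist": [0, 0, 0]}, {"translation": [0, 0, -0.001], "twist": [0, 0, 0]}, {"translation": [0, 0, -0.0008], "twist": [0, 0, 0]}, {"translation": [0, 0, 0], "twist": [0, 0, 0]}, {"translation": [0, 0, 0], "twist": [0, 0, 0]}, {"translation": [0, 0, 0], "twist": [0, 0, 0]}, {"translation": [0, 0, 0], "twist": [0, 0, 0]}, {"translation": [0, 0, 0], "twist": [0, 0, 0]}]}}

```text
clock: 27.62
tool_pos: [0.5151, 0.2462, 0.0088]
orientation: [0.014, 0.25, 0.968, -0.003]
force: [0.4, -1.4, 5.3]
gripper_width: 0.0168
grip_force: 123.1
```

Call:
{"method": "send_rows", "body": {"moves": [{"translation": [0, 0, 0], "twist": [0, 0, 0]}, {"translation": [0, 0, 0], "twist": [0, 0, 0]}, {"translation": [0, 0, 0], "twist": [0, 0, 0]}, {"translation": [0, 0, 0], "twist": [0, 0, 0]}, {"translation": [0, 0, 0], "twist": [0, 0, 0]}, {"translation": [0, 0, 0], "twist": [0, 0, 0]}, {"translation": [0, 0, 0], "twist": [0, 0, 0]}, {"translation": [0, 0, 0], "twist": [0, 0, 0]}], "grip": 120, "newtons": 20}}

```text
clock: 28.28
tool_pos: [0.5136, 0.2455, 0.0069]
orientation: [0.013, 0.25, 0.968, -0.004]
force: [-0.7, 0.1, 0.3]
gripper_width: 0.045
grip_force: 0.0
```

Call:
{"method": "send_rows", "body": {"moves": [{"translation": [0, 0, 0.01], "twist": [0, 0, 0]}, {"translation": [0, 0, 0.02], "twist": [0, 0, 0]}, {"translation": [0, 0, 0.03], "twist": [0, 0, 0]}, {"translation": [0, 0, 0.03], "twist": [0, 0, 0]}, {"translation": [0, 0, 0.03], "twist": [0, 0, 0]}, {"translation": [0, -0.03, 0.03], "twist": [0, 0, 0]}, {"translation": [0, -0.04, 0.02], "twist": [0, 0, 0]}, {"translation": [0, -0.04, 0], "twist": [0, 0, 0]}]}}

```text
clock: 28.95
tool_pos: [0.5163, 0.1416, 0.1811]
orientation: [0.018, 0.248, 0.969, -0.0]
force: [1.1, -0.3, 0.3]
gripper_width: 0.0451
grip_force: 0.0
```

Call:
{"method": "send_rows", "body": {"moves": [{"translation": [0, -0.04, 0], "twist": [0, 0, 0]}, {"translation": [0, -0.04, 0], "twist": [0, 0, 0]}, {"translation": [0, -0.04, 0], "twist": [0, 0, 0]}, {"translation": [0, -0.04, 0], "twist": [0, 0, 0]}, {"translation": [0, 0, 0], "twist": [0, 0, 0]}, {"translation": [0, 0, 0], "twist": [0, 0, 0]}, {"translation": [0, 0, 0], "twist": [0, 0, 0]}, {"translation": [0, 0, 0], "twist": [0, 0, 0]}]}}

```text
clock: 29.62
tool_pos: [0.5138, -0.0191, 0.1757]
orientation: [0.013, 0.249, 0.968, -0.003]
force: [0.7, -0.0, 0.5]
gripper_width: 0.0454
grip_force: 0.0
```

```bash
python3 - <<'E'
from h import *
c=snap('top','top12'); P=cloud(c)
a=cv2.resize(c['color'][145:275,90:215],(400,416),interpolation=2)
b=cv2.resize(c['color'][100:230,215:340],(400,416),interpolation=2)
cv2.imwrite('pics/v12.png',np.hstack([a,b])[:,:,::-1])
z=P[:,:,2]; a=c['color']
m=((a.max(2)<60)&(z>0.008)&(z<0.05)).astype(np.uint8); m[:,:110]=0;m[:,200:]=0;m[:190]=0;m[262:]=0
n,l,s,ce=cv2.connectedComponentsWithStats(m); k=1+s[1:,4].argmax(); m=l==k
r=cv2.minAreaRect(np.argwhere(m)[:,::-1].astype(np.float32)); print(r,P[m].mean(0), np.median(z[m]))
Q=P[m]; A=np.c_[Q[:,:2]-Q[:,:2].mean(0),np.ones(len(Q))]; print('sleeve plane',np.linalg.lstsq(A,Q[:,2],rcond=None)[0])
z0=cloud(load('top0'))
E
```

```text
((140.49998474121094, 231.0), (9.089425086975098, 46.819114685058594), 30.963754653930664) [0.49126305 0.25579776 0.02599549] 0.026058266428399812
sleeve plane [0.01893497 0.04414355 0.02599549]
```

View pics/v12.png

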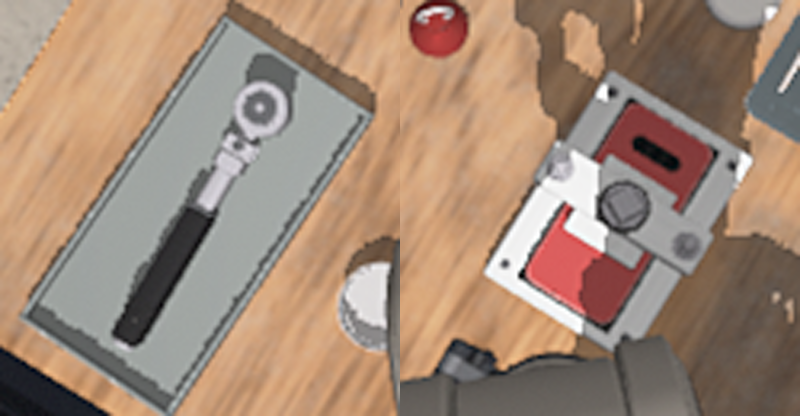

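The wrench lies in the tray exactly as before (head at (261,107), handle end at (125,340)). One last check of the screw's angle.

```bash
python3 - <<'E'
from h import *
s=8
for f in('top9','top12'):
  c=load(f); g=cv2.cvtColor(c['color'],cv2.COLOR_RGB2GRAY)[150:178,272:300]
  G=cv2.resize(g,None,fx=s,fy=s,interpolation=cv2.INTER_CUBIC)
  for t in(116,119,122,125):
    m=cv2.morphologyEx((G>t).astype(np.uint8),cv2.MORPH_OPEN,np.ones((17,17),np.uint8)); n,l,st,ce=cv2.connectedComponentsWithStats(m)
    k=l[13*s,13*s]; p=np.argwhere(l==k)[:,::-1].astype(np.float32); r=cv2.minAreaRect(p)
    W=[ray(c,*((q+.5)/s-.5+[272,150]),.0865)[:2] for q in cv2.boxPoints(r)]; e=[W[1]-W[0],W[2]-W[1]]
    print(f,t,k,[(round(float(np.hypot(*x)),4),round(float(np.degrees(np.arctan2(x[1],x[0]))%90),1)) for x in e])
E
```

```text
top9 116 2 [(0.0176, 31.8), (0.0185, 31.4)]
top9 119 2 [(0.0172, 31.0), (0.0178, 30.5)]
top9 122 2 [(0.0167, 31.0), (0.0165, 30.5)]
top9 125 2 [(0.0158, 26.0), (0.0158, 25.6)]
top12 116 2 [(0.0171, 30.2), (0.0178, 29.7)]
top12 119 2 [(0.0165, 31.0), (0.0164, 30.5)]
top12 122 2 [(0.0156, 26.2), (0.0156, 25.8)]
top12 125 2 [(0.0147, 28.0), (0.015, 27.6)]
```

```bash
python3 -c "
from h import *
print(finish_job())"
```

```text
the job is handed in; nothing more can be done
None
```

The job is handed in: the screw was tightened to the click and the wrench lies flat in its tray, released. The socket jammed on the first lift-off and needed a second try, so the screw being tight rests on force readings and a rough camera angle (26–31° measured, about 26° expected at tight).

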